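# File a punched material sample in the lever arch file

## Task

File the punched sample plate: lift the lever of the sloping lever arch file so that its arches swing wide open, bring the plate in low over the stack with its holes still short of the posts, and slide it up the slope over the post tips until its two holes drop over the posts and it lies flat on the stack. Then press the lever fully down again to close the arches and let go. The other sample plate has no holes; leave it and everything else on the table where it stands.

Things in the scene. Friction and masses are not known exactly. Their poses are not given: they have to be found in the camera images.
- plate: the punched sample plate, loose on the table: aluminium, 130 (x) x 80 (y) x 5 mm (z), two round 12 mm through-holes near one end (centres x = +50, y = -25 and +25 mm), a terracotta block bonded on top; about 0.3 kg. Origin: centre of the underside; z out of the top; x towards the punched end, which points away from the robot within about 0.6 rad
- block (a point): centre of the plate's terracotta block, 64 (plate x) x 44 (plate y) x 24 mm high, standing on the plate's top face at plate x = -10, y = 0 (block from z = 5 to 29 mm over the underside, this point at z = 17): hold it by its 44 mm width
- holes (a point): midpoint between the plate's two hole centres, on the plate's underside
- board: the grey back board of the lever arch file, 240 (x) x 250 (y) x 15 mm (z), fixed on a plywood rest, sloping up at 28 degrees away from the robot. Origin: centre of its underside; x up the slope, y to the left, z square to the board (leaning 28 degrees from vertical towards the robot)
- stack (a point): centre of the top of the fixed stack of thin boards on the board, 130 (board x) x 84 (y) x 12 mm high, at board x = -5, y = 0, z = 27 mm. The plate is to lie on it, square to the board, punched end up the slope
- posts (a point): midpoint between the file's two fixed steel posts, at the level of the stack's top (board x = 45, y = 0, z = 27 mm). The posts stand at board y = -25 and +25 mm, are 8 mm thick and rise 14 mm above the stack, square to the board
- lever_arch (a joint): angle of the lever and the two wire arches that turn with it (one piece): 0 = closed, lever parallel to the board, arch ends on the post tips; grows as the lever's free end is lifted, to 1.25 rad at the stop. Starts at 0 to 0.1. Stiff hinge (0.16 N m), stays where it is left. Open by more than 1.0 rad it is clear of the posts
- lever_grip (a point): centre of the lever's black end piece, 34 mm long (along the lever), 18 mm wide (along board y), 10 mm thick, 95 mm from the hinge axis; closed, it is 20 mm above the board's top face, down-slope of the hinge, at board y = -85 mm (the robot's right), with free space on both sides
- lever_hinge (a point): fixed point on the hinge axis beside the lever (board x = 100, y = -85, z = 35 mm); the axis is a 10 mm thick shaft along the board's y
- blank: the second sample plate, same build and size as the punched one but WITHOUT holes (130 x 80 x 5 mm plate, block on top); not wanted, leave it lying. Origin: centre of its underside
- jar: closed amber glass jar, 60 mm across, 85 mm high; bystander. Origin: centre of the underside
- vase: white ceramic vase model, up to 76 mm across, 140 mm high; bystander. Origin: centre of the underside
- bowl: white ceramic bowl, 110 mm across, 45 mm high; bystander. Origin: centre of the underside
- cork_block: cork block 70 x 50 x 30 mm; bystander. Origin: centre of the underside
- mug: white mug, 76 mm across, 85 mm high; bystander. Origin: centre of the underside
- brush: hand brush lying on the table between the robot and the file, about 200 mm long; bystander. Origin: about its middle, underside
Not all that is in view belongs to the job. Leave any green or turquoise look-alike of the plate alone.

How it is judged:
By the outcome, as a careful person would: the job done as asked, in the order asked, and still so for the second after the job is handed in, with the robot touching nothing.
It also fails if it takes over 72 s, if anything falls off the work surface, if the arm or the gripper's body presses on something with over 40 N, if the wrist force passes 120 N, or if a joint passes its speed limit or range.

## Robot

A 7-joint arm with a two-finger parallel gripper is mounted at the origin on the work surface. World frame = base frame: x ahead of the robot, y to its left, z up, the work surface at z = 0. Lengths are in m, angles in rad, forces in N, time in s.
With the tool pointing down it reaches from about 0.4 to 0.85 m from the base axis. Payload 4.5 kg.
Tool frame: the origin (TCP) lies midway between the tips of the shut fingers; the grasp point (between the pads) lies behind it (r.grip_point_offset is the z of the grasp point in the tool frame, in m); z points along the fingers, y is the line along which they close (so a half turn about z gives the same grasp; the last joint's range is limited). The gripper opens to 88 mm and grips with 3 to 60 N. Pads are 18 mm wide; open, the fingers measure 123 mm over their backs; the gripper's body (75 mm by 187 mm) begins 45 mm behind the grasp point.
Start: joints at [1.298, 0.689, -0.195, 1.565, 0.157, 0.902, -0.215], TCP at [0.189, -0.596, 0.239] pointing down, gripper open.
Joint ranges: [-3.01, 3.01], [-0.46, 2.08], [-1.47, 1.51], [0.13, 2.56], [-1, 4.14], [0.04, 2.09], [-2.66, 2.66]. Speed limits (rad/s): [2.57, 2.57, 3.14, 3.14, 3.14, 3.14, 3.14].

## Interface

Orientations are given as a unit quaternion [x, y, z, w].
In Python, from plant import r, optics, workorder gives the robot as it stands.
- The arm moves only by the shell command python3 -m creep 'ROWS' [FORCE]. ROWS is JSON, a list of rows, each an object of numbers: "grip": the gripper command: -1 is shut, 1 is fully open, values between are in proportion; "tx", "ty", "tz": the shift along the tool's x, y, z in cm; "spin": the turn about the tool's z in degrees. In form: [{"grip": .., "tx": .., "ty": .., "tz": .., "spin": ..}, ...]. A call has 1 to 8 rows; each row shifts and turns the commanded pose from where the row before left it, along the tool's axes as they then stand; what a row does not reach is not made up. A row lasts 1/12 s, in which the tool goes at most 41.7 mm and 7.16 degrees, less where a joint would pass 70% of its speed; a pose out of reach is approached as far as the arm can. A call with a gripper value outside its range is refused whole. The fingers move at their own pace and stop on an object; FORCE is the grip in N (left out, the last holds). Time passes only in rows, so rows that do not move let the fingers close. It gives the time, the measured TCP pose, the force, the opening and the grip force at its end, in the units of the state.
- r.get_state(): the state, without advancing time (a new reading comes with each control period).
- optics.snapshot(name): name is "side" or "top" or "wrist"; returns (picture, depth): 384x512x3 uint8, red, green, blue; 384x512 float32, m along the optical axis (not along the pixel's ray), 0 where there is no reading.
- optics.get_calibration(name): a dict with "fx", "fy", "cx", "cy" (pixels), "extrinsics" (4x4, takes a point from world to camera coordinates). Camera axes: x right, y down, z forward; pixel columns grow to the right and rows downward; lengths in m; the calibration is good to about 2 mm. A picture is of the moment at which its call begins: read the wrist's pose just before it. get_calibration takes no time and is no camera call; for the wrist camera it gives the pose at the moment of the call.
- workorder.finish_job(): hands the job in; it is judged then, once.
The state is a dict: "clock": time; "q": joint angles; "qd": joint speeds; "joint_torque": joint torques, N m; "tool_pos": TCP position; "eef_rot": TCP orientation; "contact_force": force on the tool from outside, world axes, zero at the start; "moment": the same for the moment, N m; "opening": opening from 0.0 (shut) to 1.0 (fully open); "finger_force": force on a finger pad.
Only numpy, scipy, OpenCV 4.12 (cv2) and the standard library are available. Lean on these libraries where they do the work, as an engineer would, in place of code of your own. Each camera call takes 0.05 s, during which the arm holds its last target. There are 200 camera calls.

## Working session

There is one attempt and no reset: what is moved stays moved. The work goes in short steps, Python scripts to look and compute and a shell command to move; the robot and the scene stay as the last step left them, time stands still between calls to the robot, and variables do not carry over. Pictures are saved under pics/ and viewed, at most 10 in all, crops included, and the job is handed in when it is done.

```bash
ls; mkdir -p pics; python3 - <<'E'
from plant import r, optics, workorder
import cv2,numpy as np
print(r.get_state(), r.grip_point_offset)
for n in("side","top"):
    p,d=optics.snapshot(n); cv2.imwrite(f"pics/{n}0.png",p[:,:,::-1]); np.savez(f"{n}0.npz",p=p,d=d,**{k:v for k,v in optics.get_calibration(n).items()})
    print(n,optics.get_calibration(n))
E
```

```text
pics
{'clock': 0.0, 'q': array([ 1.29778051,  0.68999035, -0.19453541,  1.56629456,  0.15732702,
        0.90250966, -0.21511025]), 'qd': array([-6.01294906e-04, -7.98179784e-05, -2.55970700e-04,  1.72924598e-04,
        6.88003595e-06,  2.22332453e-03,  5.45408405e-04]), 'joint_torque': array([ 3.97643298e-04, -5.27557325e+01, -1.26726955e+00, -1.53429294e+01,
       -5.27375902e-02,  6.55574055e-03,  1.71024426e-04]), 'tool_pos': array([ 0.18853878, -0.59524351,  0.23791979]), 'eef_rot': array([ 9.88247916e-01,  1.52856932e-01, -2.05493766e-04, -8.79298140e-04]), 'contact_force': array([-0.44493461, -0.38133946,  0.25801453]), 'moment': array([-0.03782673, -0.06329546,  0.06998914]), 'finger_force': 0.0, 'opening': 1.0007920881423267} -0.0187
side {'fx': 347.6059653847807, 'fy': 347.6059653847807, 'cx': 249.61235167654922, 'cy': 187.47100342608132, 'extrinsics': array([[ 0.9750885 , -0.22133588, -0.01458947, -0.47671142],
       [-0.17271295, -0.71631878, -0.67606038,  0.20103334],
       [ 0.13918571,  0.66173849, -0.73670178,  0.91450234],
       [ 0.        ,  0.        ,  0.        ,  1.        ]])}
top {'fx': 419.3864889239865, 'fy': 419.3864889239865, 'cx': 255.5476706250468, 'cy': 191.7552138178675, 'extrinsics': array([[-0.00564368, -0.99996109,  0.00677923,  0.02697451],
       [-0.99529296,  0.00496118, -0.09678485,  0.49487021],
       [ 0.09674745, -0.00729355, -0.99528224,  1.51816269],
       [ 0.        ,  0.        ,  0.        ,  1.        ]])}
```

View pics/side0.png

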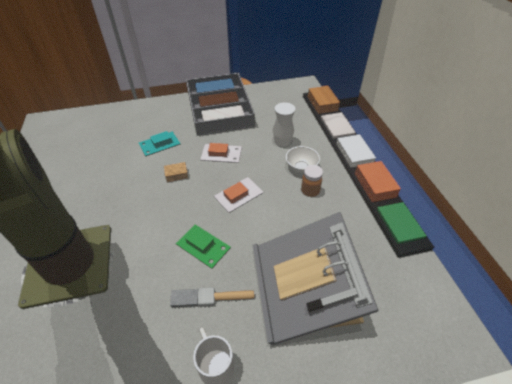

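View pics/top0.png

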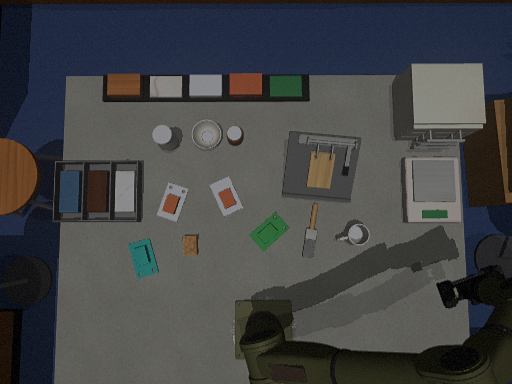

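The side view shows the file at (312,275) with the lever grip at (316,305). The two white plates are at (221,153) and (238,194). In the top view those plates are at (172,202) and (227,197), and the lever is at (348,160). I'll enlarge both to see the holes.

```bash
python3 - <<'E'
import cv2,numpy as np
t=cv2.imread('pics/top0.png');s=cv2.imread('pics/side0.png')
R=lambda im,sz:cv2.resize(im,sz,interpolation=cv2.INTER_CUBIC)
a=R(t[170:226,150:250],(400,224));b=R(s[135:215,190:270],(400,400))
c=R(t[125:205,275:365],(400,356)); d=R(s[210:340,245:375],(400,244+0))
im=np.zeros((600,800,3),np.uint8); im[:224,:400]=a; im[:356,400:]=c; im[224:600,:400]=R(b,(376,376))[:, :].repeat(1,0) if 0 else R(b,(400,376)); im[356:600,400:]=d
im=np.clip(im.astype(float)*1.4,0,255).astype(np.uint8)
cv2.imwrite('pics/crop0.png',im)
E
```

```text
(no output)
```

View pics/crop0.png

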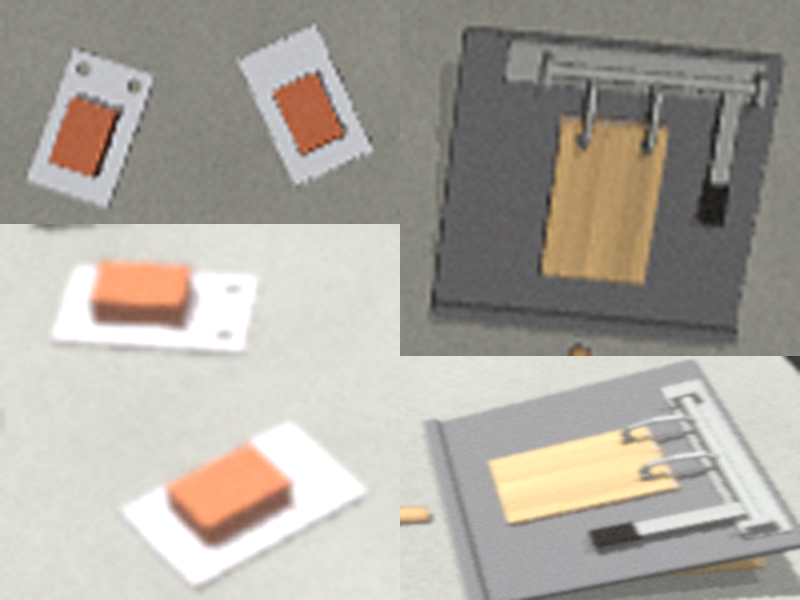

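The crop shows that the plate at top (172,202) has the holes, at about (170,187) and (183,191). The plate at (227,197) is the blank. The file is nearly closed. Next I'll measure the plate, the stack plane and yaw, and the lever grip.

```bash
cat > h.py <<'E'
import numpy as np,cv2
from scipy.spatial.transform import Rotation as Rn
def load(n): return np.load(n+'.npz')
def ray(c,uv):
    uv=np.atleast_2d(uv).astype(float);E=c['extrinsics'];R=E[:3,:3]
    d=np.c_[(uv[:,0]-c['cx'])/c['fx'],(uv[:,1]-c['cy'])/c['fy'],np.ones(len(uv))]@R
    return -R.T@E[:3,3],d
def onplane(c,uv,p0,n):
    o,d=ray(c,uv); t=((p0-o)@n)/(d@n); return o+t[:,None]*d
def pts(c,mask):
    v,u=np.nonzero(mask&(c['d']>0)); o,d=ray(c,np.c_[u,v]); return o+d*c['d'][v,u][:,None]
def big(mask,near=None):
    n,l,s,ce=cv2.connectedComponentsWithStats(mask.astype(np.uint8))
    i=1+(np.argmax(s[1:,4]) if near is None else np.argmin(np.linalg.norm(ce[1:]-near,axis=1)+1e3*(s[1:,4]<15)))
    return l==i
def rect(P,ex,ey):  # P Nx3, project to axes, minAreaRect
    (c,s,a)=cv2.minAreaRect((np.c_[P@ex,P@ey]*1000).astype(np.float32)); return np.array(c)/1000,s,a
Z=np.array([0,0,1.]);X=np.array([1.,0,0]);Y=np.array([0,1.,0])
E
python3 - <<'E'
from h import *
def hsv(c): return [x.astype(int) for x in cv2.split(cv2.cvtColor(c['p'],cv2.COLOR_RGB2HSV))]
t=load('top0');s=load('side0')
H,S,V=hsv(t); vv,uu=np.mgrid[:384,:512]
for c,nm,b1,b2 in((t,'top',(145,170,205,228),(275,125,365,205)),(s,'side',(198,142,245,165),(245,210,375,340))):
    H,S,V=hsv(c)
    inb=lambda b:(uu>=b[0])&(uu<b[2])&(vv>=b[1])&(vv<b[3])
    red=big(inb(b1)&(S>120)&((H<14)|(H>170)))
    print(nm,'red px',red.sum())
    v,u=np.nonzero(red)
    P=onplane(c,np.c_[u,v],np.array([0,0,.029]),Z); print(' block@.029',P.mean(0),rect(P,X,Y), 'depth z',np.median(pts(c,red)[:,2]))
    wh=big(inb(b1)&(S<40)&(V>(150 if nm=='top' else 215))); v,u=np.nonzero(wh|red)
    P=onplane(c,np.c_[u,v],np.array([0,0,.005]),Z); print(' plate',rect(P,X,Y))
    print(' Vwhite',np.median(V[wh]))
    wood=big(inb(b2)&(H>8)&(H<25)&(S>70)&(V>90))
    Q=pts(c,wood); m=Q.mean(0); n=np.linalg.svd(Q-m)[2][2]; n*=np.sign(n[2])
    print(' wood',wood.sum(),m,'n',n,'tilt',np.degrees(np.arccos(n[2])),'yaw',np.degrees(np.arctan2(-n[1],-n[0])),np.std((Q-m)@n))
    v,u=np.nonzero(wood); P=onplane(c,np.c_[u,v],m,n)
    ex=X-n*n[0];ex/=np.linalg.norm(ex);ey=np.cross(n,ex)
    cc,sz,a=rect(P,ex,ey); print('  rect',cc,sz,a,'ctr',cc[0]*ex+cc[1]*ey+(m@n)*n)
    bl=big(inb((300,140,365,180) if nm=='top' else (300,290,330,318))&(V<45)); B=pts(c,bl); print(' black',bl.sum(),np.median(B,0))
for uv in((170.5,187),(183.5,191.5)): print('hole',onplane(t,uv,np.array([0,0,.005]),Z))
E
```

```text
top red px 206
 block@.029 [0.45113042 0.3352533  0.029     ] (array([0.45133041, 0.33530847]), (44.29072189331055, 60.92039108276367), 71.34967041015625) depth z 0.028963135267573548
 plate (array([0.45354745, 0.34167484]), (48.49821090698242, 61.87617874145508), 71.34957885742188)
 Vwhite 153.0
 wood 801 [ 0.56390875 -0.20549074  0.08572312] n [-0.47311317  0.04278477  0.87996215] tilt 28.362201951759562 yaw -5.167341058034147 0.003230235461734337
  rect [ 0.5347442  -0.20992941] (83.92035675048828, 135.1366424560547) 83.96075439453125 ctr [ 0.56580481 -0.20595878  0.08676529]
 black 61 [ 0.56216933 -0.28964196  0.10227223]
side red px 144
 block@.029 [0.45438214 0.32980969 0.029     ] (array([0.45374405, 0.33033685]), (40.971412658691406, 58.05308151245117), 76.22662353515625) depth z 0.028304681158498324Traceback (most recent call last):
  File "<stdin>", line 12, in <module>
  File "h.py", line 14, in big
    i=1+(np.argmax(s[1:,4]) if near is None else np.argmin(np.linalg.norm(ce[1:]-near,axis=1)+1e3*(s[1:,4]<15)))
         ~~~~~~~~~^^^^^^^^^
    return _wrapfunc(a, 'argmax', axis=axis, out=out, **kwds)
    return bound(*args, **kwds)
ValueError: attempt to get argmax of an empty sequence
```

```bash
python3 - <<'E'
from h import *
def hsv(c): return [x.astype(int) for x in cv2.split(cv2.cvtColor(c['p'],cv2.COLOR_RGB2HSV))]
t=load('top0');s=load('side0'); vv,uu=np.mgrid[:384,:512]
for c,nm,b1,b2 in((t,'top',(145,170,205,228),(275,125,365,205)),(s,'side',(195,138,250,170),(245,210,375,340))):
    H,S,V=hsv(c)
    inb=lambda b:(uu>=b[0])&(uu<b[2])&(vv>=b[1])&(vv<b[3])
    th,_=cv2.threshold(V[b1[1]:b1[3],b1[0]:b1[2]].astype(np.uint8),0,255,cv2.THRESH_OTSU)
    wh=big(inb(b1)&(V>th)); v,u=np.nonzero(wh)
    P=onplane(c,np.c_[u,v],np.array([0,0,.005]),Z); print(nm,'plate',th,wh.sum(),rect(P,X,Y))
    wood=big(inb(b2)&(H>8)&(H<25)&(S>70)&(V>90))
    Q=pts(c,wood); m=np.median(Q,0); Q=Q[np.linalg.norm(Q-m,axis=1)<.06];m=Q.mean(0)
    n=np.linalg.svd(Q-m)[2][2]; n*=np.sign(n[2])
    print(' wood',wood.sum(),m,'n',n,'tilt',np.degrees(np.arccos(n[2])),'yaw',np.degrees(np.arctan2(-n[1],-n[0])),np.std((Q-m)@n))
    v,u=np.nonzero(wood); P=onplane(c,np.c_[u,v],m,n)
    ex=X-n*n[0];ex/=np.linalg.norm(ex);ey=np.cross(n,ex)
    cc,sz,a=rect(P,ex,ey); print('  rect',cc,sz,a,'ctr',cc[0]*ex+cc[1]*ey+(m@n)*n)
    bl=big(inb((300,140,365,180) if nm=='top' else (300,290,330,318))&(V<45)); B=pts(c,bl); print(' black',bl.sum(),np.median(B,0))
for uv in((170.5,187),(183.5,191.5)): print('hole',onplane(t,uv,np.array([0,0,.005]),Z))
E
```

```text
top plate 117.0 665 (array([0.4615976, 0.3340246]), (79.81853485107422, 128.6671142578125), 71.21604919433594)
 wood 801 [ 0.56409394 -0.20569564  0.0859235 ] n [-0.46642891  0.04363794  0.88348164] tilt 27.934753738075067 yaw -5.344893078459104 0.003189061896382929
  rect [ 0.53621112 -0.20998984] (83.91506958007812, 134.8323211669922) 83.88571166992188 ctr [ 0.56581144 -0.20595638  0.08684312]
 black 61 [ 0.56216933 -0.28964196  0.10227223]
side plate 174.0 477 (array([0.46391776, 0.33753912]), (87.90116882324219, 130.88478088378906), 70.79609680175781)
 wood 1811 [ 0.56417977 -0.20908943  0.085241  ] n [-0.46807723  0.04453125  0.88256483] tilt 28.046678170190344 yaw -5.434565707552879 0.0012505405895002284
  rect [ 0.53480548 -0.21169026] (85.4008560180664, 129.72467041015625) 83.6233139038086 ctr [ 0.56535514 -0.20763084  0.08579078]
 black 21 [ 0.56238559 -0.29987072  0.10341762]
hole [[0.51620116 0.3405923  0.005     ]]
hole [[0.49913376 0.29208755 0.005     ]]
```

The measurements agree with each other. The plate centre is at (0.462,0.334), yaw about -19°. The stack centre is at (0.5655,-0.207,0.086), tilt 28°, yaw about -5.6°, and the lever grip is at about (0.562,-0.292,0.098). I'll go to the lever first, starting with the spin.

```bash
cat >> h.py <<'E'
def go(st,target,yaw_deg):
    R=Rn.from_quat(st['eef_rot']).as_matrix(); yaw=np.degrees(np.arctan2(R[1,0],R[0,0]))
    dl=np.array(target)-st['tool_pos']
    a=np.radians(yaw_deg); Rt=np.array([[np.cos(a),np.sin(a),0],[np.sin(a),-np.cos(a),0],[0,0,-1]])
    print('yaw',yaw.round(2),'tilt',np.degrees(np.arccos(-R[2,2])).round(2),'spin',(yaw-yaw_deg).round(2),'now-axes cm',(R.T@dl*100).round(2),'after-spin cm',(Rt.T@dl*100).round(2))
def bp(x,y,z,c=(.5655,-.207,.086),yaw=-5.6):  # board mm -> world (stack-top centre c)
    a=np.radians(yaw);t=np.radians(28)
    bx=np.array([np.cos(t)*np.cos(a),np.cos(t)*np.sin(a),np.sin(t)]);by=np.array([-np.sin(a),np.cos(a),0]);bz=np.cross(bx,by)
    return np.array(c)+((x+5)*bx+y*by+(z-27)*bz)/1000
E
python3 -m creep '[{"grip":0,"spin":6},{"grip":0,"spin":6},{"grip":0,"spin":6},{"grip":0,"spin":5.3}]' 20
python3 - <<'E'
from h import *
from plant import r
g=bp(5,-85,35); print(g); go(r.get_state(),[g[0],g[1],.24],-5.6)
E
```

```text
[ 0.56225494 -0.29208944  0.0977583 ]
yaw 17.58 tilt 0.1 spin 23.18 now-axes cm [ 44.78 -17.62  -0.18] after-spin cm [ 34.24 -33.82  -0.2 ]$[0]: bad value
```

```bash

python3 -m creep '[{"grip":0,"tx":0,"ty":0,"tz":0,"spin":6},{"grip":0,"tx":0,"ty":0,"tz":0,"spin":6},{"grip":0,"tx":0,"ty":0,"tz":0,"spin":6},{"grip":0,"tx":0,"ty":0,"tz":0,"spin":5.2}]' 20
python3 - <<'E'
from h import *
from plant import r
g=bp(5,-85,35); go(r.get_state(),[g[0],g[1],.24],-5.6)
E
```

```text
clock: 0.43
tool_pos: [0.1887, -0.5955, 0.2383]
eef_rot: [0.999, -0.052, -0.0, -0.0]
contact_force: [0.4, 0.2, -0.6]
opening: 0.72
finger_force: 0.0
yaw -5.91 tilt 0.06 spin -0.31 now-axes cm [ 34.04 -34.02  -0.16] after-spin cm [ 34.22 -33.84  -0.17]
```

```bash

python3 -m creep '[{"grip":0,"tx":2.6,"ty":-2.6,"tz":0,"spin":0},{"grip":0,"tx":2.6,"ty":-2.6,"tz":0,"spin":0},{"grip":0,"tx":2.6,"ty":-2.6,"tz":0,"spin":0},{"grip":0,"tx":2.6,"ty":-2.6,"tz":0,"spin":0},{"grip":0,"tx":2.6,"ty":-2.6,"tz":0,"spin":0},{"grip":0,"tx":2.6,"ty":-2.6,"tz":0,"spin":0},{"grip":0,"tx":2.6,"ty":-2.6,"tz":0,"spin":0},{"grip":0,"tx":2.6,"ty":-2.6,"tz":0,"spin":0}]'
python3 -m creep '[{"grip":-0.2,"tx":2.6,"ty":-2.6,"tz":0,"spin":-0.2},{"grip":-0.2,"tx":2.6,"ty":-2.6,"tz":0,"spin":0},{"grip":-0.2,"tx":2.6,"ty":-2.6,"tz":0,"spin":0},{"grip":-0.2,"tx":2.6,"ty":-2.6,"tz":0,"spin":0},{"grip":-0.2,"tx":0,"ty":0,"tz":0,"spin":0},{"grip":-0.2,"tx":0,"ty":0,"tz":0,"spin":0}]'
cat > snap.py <<'E'
import sys,cv2,numpy as np
from plant import r,optics
n,name=sys.argv[1:3]
c=optics.get_calibration(n);p,d=optics.snapshot(n)
cv2.imwrite(f'pics/{name}.png',p[:,:,::-1]);np.savez(name+'.npz',p=p,d=d,**c)
E
python3 snap.py wrist w1; python3 snap.py top t1
python3 - <<'E'
from h import *
from plant import r
g=bp(5,-85,35); go(r.get_state(),[g[0],g[1],.24],-5.6)
E
```

```text
clock: 1.1
tool_pos: [0.4171, -0.4076, 0.2384]
eef_rot: [0.999, -0.049, -0.0, -0.0]
contact_force: [-0.4, -0.6, -0.6]
opening: 0.499
finger_force: 0.0
clock: 1.6
tool_pos: [0.5316, -0.3125, 0.2381]
eef_rot: [0.999, -0.044, 0.0, -0.001]
contact_force: [-0.0, -1.0, 0.2]
opening: 0.397
finger_force: 0.0
yaw -5.47 tilt 0.11 spin 0.13 now-axes cm [ 3.13 -2.73 -0.18] after-spin cm [ 3.12 -2.74 -0.17]
```

View pics/w1.png

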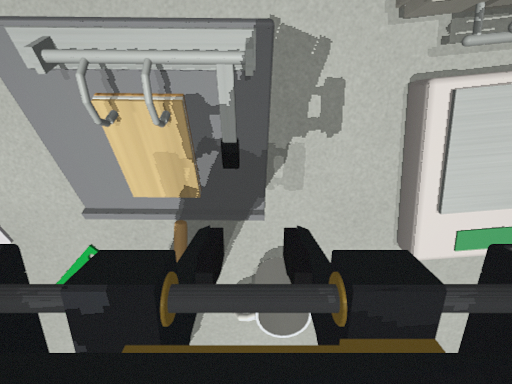

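The wrist view shows the lever piece at (230,153), the arch ends on the post tips at about (111,118) and (163,118), and the stack below them. I'll refine the board pose from this.

```bash
python3 - <<'E'
from h import *
c=load('w1');H,S,V=[x.astype(int) for x in cv2.split(cv2.cvtColor(c['p'],cv2.COLOR_RGB2HSV))]
vv,uu=np.mgrid[:384,:512]
inb=lambda b:(uu>=b[0])&(uu<b[2])&(vv>=b[1])&(vv<b[3])
wood=big(inb((80,85,210,205))&(H>8)&(H<28)&(S>60)&(V>100))
Q=pts(c,wood);m=np.median(Q,0);Q=Q[abs((Q-m)@bp(-5,0,1027)-((Q-m)@bp(-5,0,27)))<.004];m=Q.mean(0)
n=np.linalg.svd(Q-m)[2][2];n*=np.sign(n[2]);print('wood',m,n,'tilt',np.degrees(np.arccos(n[2])),'yaw',np.degrees(np.arctan2(-n[1],-n[0])))
n0=bp(-5,0,1027)-bp(-5,0,27); print('height of plane vs model mm',(m-bp(-5,0,27))@n0*1e3)
v,u=np.nonzero(wood);P=onplane(c,np.c_[u,v],m,n)
ex=X-n*n[0];ex/=np.linalg.norm(ex);ey=np.cross(n,ex);cc,sz,a=rect(P,ex,ey)
print(sz,a,'ctr',cc[0]*ex+cc[1]*ey+(m@n)*n)
bl=big(inb((215,125,245,185))&(V<45));v,u=np.nonzero(bl);print('black',bl.sum(),u.min(),u.max(),v.min(),v.max())
G=onplane(c,np.c_[u,v],bp(5,-85,40),n0);ax=(bp(1,0,0)-bp(0,0,0))*1e3;ay=(bp(0,1,0)-bp(0,0,0))*1e3
print('grip rect',rect(G,ax,ay)[1:],'ctr',G.mean(0),'model',bp(5,-85,40)); D=pts(c,bl);print('depth pts along n above stack',((D-bp(-5,0,27))@n0*1e3).min(),np.median((D-bp(-5,0,27))@n0*1e3),((D-bp(-5,0,27))@n0*1e3).max(),'med',np.median(D,0))
E
python3 - <<'E'
import cv2
im=cv2.imread('pics/w1.png')[50:210,70:270];cv2.imwrite('pics/w1c.png',cv2.resize(im,(750,600),interpolation=cv2.INTER_CUBIC))
E
```

```text
wood [ 0.57248584 -0.20727961  0.09077408] [-0.46750435  0.04573484  0.88280689] tilt 28.01716709921188 yaw -5.587330656075395
height of plane vs model mm 0.9384478993615744
(86.80311584472656, 131.59413146972656) 83.76579284667969 ctr [ 0.56581405 -0.20725246  0.08723952]
black 457 221 239 139 168
grip rect ((37.4363899230957, 18.188745498657227), 0.48290514945983887) ctr [ 0.56181553 -0.29102207  0.10313324] model [ 0.55991879 -0.29186037  0.10217303]
depth pts along n above stack -11.482196265574636 15.384429900575736 17.09787000429726 med [ 0.56273861 -0.29121777  0.10629114]
```

View pics/w1c.png

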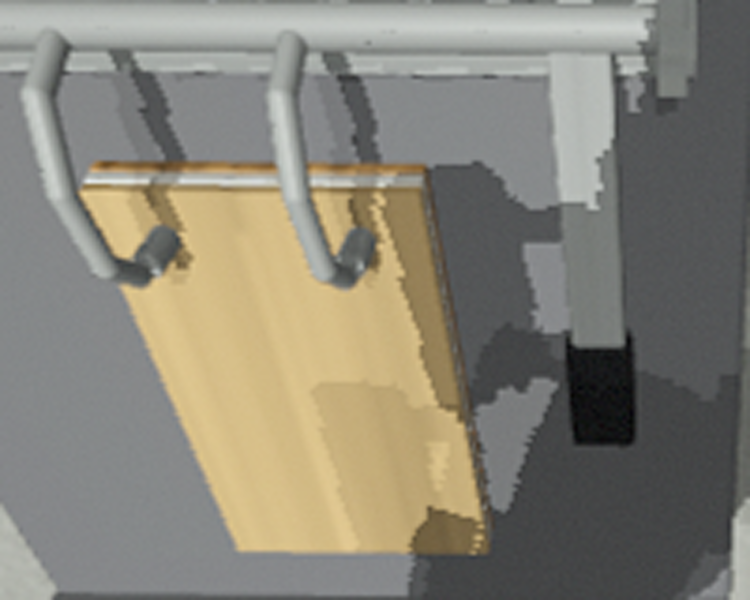

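The wrist view confirms it: stack yaw -5.6°, centre (0.566,-0.207,0.087), lever piece at (0.5625,-0.291,0.101), about 0.03 rad open. I'll move over it and descend.

```bash
sed -i 's/c=(.5655,-.207,.086)/c=(.566,-.207,.087)/' h.py
python3 -m creep '[{"grip":-0.2,"tx":1.6,"ty":-1.4,"tz":0,"spin":0},{"grip":-0.2,"tx":1.5,"ty":-1.4,"tz":0,"spin":0},{"grip":-0.2,"tx":0,"ty":0,"tz":2.9,"spin":0},{"grip":-0.2,"tx":0,"ty":0,"tz":2.9,"spin":0},{"grip":-0.2,"tx":0,"ty":0,"tz":2.6,"spin":0},{"grip":-0.2,"tx":0,"ty":0,"tz":2,"spin":0},{"grip":-0.2,"tx":0,"ty":0,"tz":0,"spin":0}]'
python3 - <<'E'
from h import *
from plant import r
go(r.get_state(),[.5625,-.291,.092],-5.6)
c=load('w1');n0=bp(-5,0,1027)-bp(-5,0,27)
for uv in((117.5,119.9),(167.6,120.7)): print(onplane(c,uv,bp(45,0,27),n0))
print(bp(45,25,27),bp(45,-25,27))
E
```

```text
clock: 2.28
tool_pos: [0.5586, -0.2914, 0.1305]
eef_rot: [0.999, -0.049, -0.004, -0.001]
contact_force: [-1.1, -0.2, -0.4]
opening: 0.4
finger_force: 0.0
yaw -5.59 tilt 0.52 spin 0.01 now-axes cm [ 0.42 -0.07  3.85] after-spin cm [ 0.39 -0.07  3.85]
[[ 0.60682137 -0.18566903  0.10749474]]
[[ 0.60167092 -0.23438303  0.10729683]]
[ 0.61237625 -0.18642734  0.11047358] [ 0.60749711 -0.23618871  0.11047358]
```

```bash

python3 -m creep '[{"grip":-0.2,"tx":0.4,"ty":0,"tz":1.9,"spin":0},{"grip":-0.2,"tx":0,"ty":0,"tz":1.9,"spin":0},{"grip":-0.2,"tx":0,"ty":0,"tz":0,"spin":0},{"grip":-0.6,"tx":0,"ty":0,"tz":0,"spin":0},{"grip":-0.9,"tx":0,"ty":0,"tz":0,"spin":0},{"grip":-1,"tx":0,"ty":0,"tz":0,"spin":0},{"grip":-1,"tx":0,"ty":0,"tz":0,"spin":0},{"grip":-1,"tx":0,"ty":0,"tz":0,"spin":0}]' 12
python3 - <<'E'
from h import *
from plant import r
go(r.get_state(),[.5625,-.291,.092],-5.6)
# arc plan: piece displacement in tool x / z (cm) from closed 0.03
p=lambda th:np.array([100-95*np.cos(th),-85,35+95*np.sin(th)])
last=bp(*p(.03)); a=np.radians(-5.6)
for th in np.r_[.13:1.30:.1]:
    q=bp(*p(th));d=q-last;last=q;print(th.round(2),'tx',(100*(d[0]*np.cos(a)+d[1]*np.sin(a))).round(2),'tz',(-100*d[2]).round(2))
E
```

```text
clock: 2.95
tool_pos: [0.5679, -0.2915, 0.0981]
eef_rot: [0.999, -0.047, 0.001, 0.001]
contact_force: [0.8, 0.3, 2.6]
opening: 0.201
finger_force: 12.0
yaw -5.43 tilt 0.15 spin 0.17 now-axes cm [-0.55  0.    0.61] after-spin cm [-0.55  0.    0.61]
0.13 tx -0.38 tz -0.87
0.23 tx -0.29 tz -0.9
0.33 tx -0.2 tz -0.93
0.43 tx -0.1 tz -0.94
0.53 tx -0.01 tz -0.95
0.63 tx 0.09 tz -0.95
0.73 tx 0.18 tz -0.93
0.83 tx 0.27 tz -0.91
0.93 tx 0.36 tz -0.88
1.03 tx 0.45 tz -0.84
1.13 tx 0.53 tz -0.79
1.23 tx 0.61 tz -0.73
```

```bash

python3 -m creep '[{"grip":-1,"tx":0,"ty":0,"tz":0,"spin":0},{"grip":-1,"tx":-0.38,"ty":0,"tz":-0.87,"spin":0},{"grip":-1,"tx":-0.29,"ty":0,"tz":-0.9,"spin":0},{"grip":-1,"tx":-0.2,"ty":0,"tz":-0.93,"spin":0},{"grip":-1,"tx":-0.1,"ty":0,"tz":-0.94,"spin":0},{"grip":-1,"tx":0,"ty":0,"tz":-0.95,"spin":0},{"grip":-1,"tx":0.09,"ty":0,"tz":-0.95,"spin":0}]' 20
python3 -m creep '[{"grip":-1,"tx":0.18,"ty":0,"tz":-0.93,"spin":0},{"grip":-1,"tx":0.27,"ty":0,"tz":-0.91,"spin":0},{"grip":-1,"tx":0.36,"ty":0,"tz":-0.88,"spin":0},{"grip":-1,"tx":0.45,"ty":0,"tz":-0.84,"spin":0},{"grip":-1,"tx":0.53,"ty":0,"tz":-0.79,"spin":0},{"grip":-1,"tx":0.61,"ty":0,"tz":-0.7,"spin":0},{"grip":-1,"tx":0.3,"ty":0,"tz":-0.3,"spin":0},{"grip":-1,"tx":0,"ty":0,"tz":0,"spin":0}]'
python3 snap.py side s2; python3 snap.py wrist w2
python3 - <<'E'
import cv2,numpy as np
s=cv2.imread('pics/s2.png')[180:340,235:395];w=cv2.imread('pics/w2.png')
im=np.hstack([cv2.resize(s,(400,384)),cv2.resize(w,(400,384))]);cv2.imwrite('pics/c2.png',im)
E
```

```text
clock: 3.53
tool_pos: [0.5576, -0.2904, 0.1531]
eef_rot: [0.999, -0.047, -0.001, 0.0]
contact_force: [1.6, -2.3, -4.2]
opening: 0.202
finger_force: 20.0
clock: 4.2
tool_pos: [0.5828, -0.2928, 0.2046]
eef_rot: [0.999, -0.048, -0.003, -0.0]
contact_force: [-4.2, -1.3, -4.8]
opening: 0.203
finger_force: 20.0
```

View pics/c2.png

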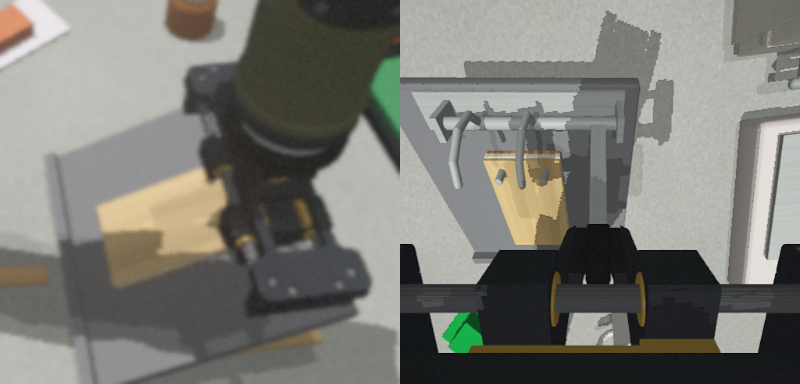

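The lever is held and the arches stand well above the posts. I'll nudge it towards the stop, release and lift clear.

```bash

python3 -m creep '[{"grip":-1,"tx":0.4,"ty":0,"tz":-0.4,"spin":0},{"grip":-1,"tx":0,"ty":0,"tz":0,"spin":0},{"grip":-0.3,"tx":0,"ty":0,"tz":0,"spin":0},{"grip":-0.2,"tx":0,"ty":0,"tz":0,"spin":0},{"grip":-0.2,"tx":0,"ty":0,"tz":0,"spin":0},{"grip":-0.2,"tx":0,"ty":0,"tz":-2,"spin":0},{"grip":-0.2,"tx":0,"ty":0,"tz":-4,"spin":0},{"grip":0,"tx":-3,"ty":0,"tz":-2,"spin":0}]'
python3 -m creep '[{"grip":0.6,"tx":-2,"ty":-3,"tz":0,"spin":6},{"grip":0.8,"tx":0,"ty":-4,"tz":0,"spin":7},{"grip":0.8,"tx":0,"ty":-4,"tz":0,"spin":0},{"grip":0.8,"tx":0,"ty":-4,"tz":0,"spin":0},{"grip":0.8,"tx":0,"ty":-4,"tz":0,"spin":0},{"grip":0.8,"tx":0,"ty":-4,"tz":0,"spin":0},{"grip":0.8,"tx":0,"ty":-4,"tz":0,"spin":0},{"grip":0.8,"tx":0,"ty":-4,"tz":0,"spin":0}]'
python3 - <<'E'
from h import *
from plant import r
a=np.radians(-19); g=np.array([.462,.334])-.03*np.array([np.cos(a),np.sin(a)]);print(g)
go(r.get_state(),[g[0],g[1],.2],-19)
E
```

```text
clock: 4.97
tool_pos: [0.5672, -0.2892, 0.2942]
eef_rot: [0.999, -0.045, 0.007, 0.001]
contact_force: [1.0, 0.1, 1.0]
opening: 0.453
finger_force: 0.0
clock: 5.63
tool_pos: [0.6276, 0.0117, 0.2914]
eef_rot: [0.987, -0.159, 0.002, -0.001]
contact_force: [1.3, -0.2, 0.7]
opening: 0.903
finger_force: 0.0
[0.43363444 0.34376704]
yaw -18.34 tilt 0.27 spin 0.66 now-axes cm [-28.89 -25.39   9.11] after-spin cm [-29.15 -25.08   9.14]
```

```bash

python3 -m creep '[{"grip":0.8,"tx":-3,"ty":-2.4,"tz":0,"spin":0.6},{"grip":0.8,"tx":-3,"ty":-2.4,"tz":0,"spin":0},{"grip":0.8,"tx":-3,"ty":-2.4,"tz":0,"spin":0},{"grip":0.8,"tx":-3,"ty":-2.4,"tz":0,"spin":0},{"grip":0.8,"tx":-3,"ty":-2.4,"tz":0,"spin":0},{"grip":0.8,"tx":-3,"ty":-2.4,"tz":0,"spin":0},{"grip":0.8,"tx":-3,"ty":-2.4,"tz":0,"spin":0},{"grip":0.8,"tx":-3,"ty":-2.4,"tz":0,"spin":0}]'
python3 -m creep '[{"grip":0.8,"tx":-3,"ty":-2,"tz":2,"spin":0},{"grip":0.8,"tx":-3,"ty":-2,"tz":2,"spin":0},{"grip":0.8,"tx":-3,"ty":-2,"tz":1,"spin":0},{"grip":0.8,"tx":0,"ty":0,"tz":0,"spin":0},{"grip":0.8,"tx":0,"ty":0,"tz":0,"spin":0}]'
python3 snap.py wrist w3; python3 - <<'E'
from h import *
from plant import r
st=r.get_state();print(st['clock'],st['tool_pos'])
c=load('w3');H,S,V=[x.astype(int) for x in cv2.split(cv2.cvtColor(c['p'],cv2.COLOR_RGB2HSV))]
red=big((S>120)&((H<14)|(H>170))&(V>60))
n,l,s,ce=cv2.connectedComponentsWithStats(((S>120)&((H<14)|(H>170))&(V>60)).astype(np.uint8));print(s[s[:,4]>100].tolist())
th,_=cv2.threshold(V.astype(np.uint8),0,255,cv2.THRESH_OTSU);print(th)
im=c['p'][:,:,::-1].copy();cv2.imwrite('pics/w3.png',im)
E
```

```text
clock: 6.3
tool_pos: [0.4607, 0.2711, 0.2912]
eef_rot: [0.986, -0.165, 0.001, -0.002]
contact_force: [-1.0, -0.1, -0.2]
opening: 0.896
finger_force: 0.0
clock: 6.72
tool_pos: [0.3937, 0.3579, 0.2401]
eef_rot: [0.987, -0.161, -0.0, -0.001]
contact_force: [1.2, -0.7, -0.6]
opening: 0.897
finger_force: 0.0
6.7667 [0.39575834 0.35574086 0.24052351]
[[0, 0, 512, 384, 185940], [379, 5, 68, 72, 2741], [0, 80, 96, 131, 6169], [238, 90, 35, 52, 1758]]
90.0
```

View pics/w3.png

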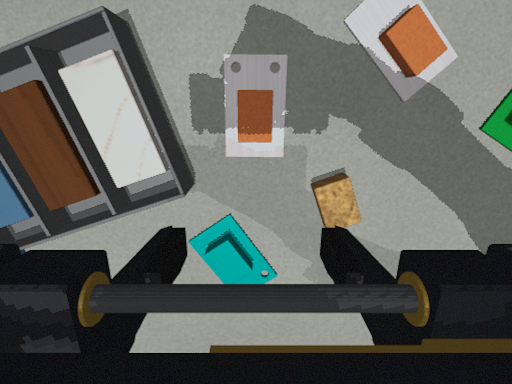

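The punched plate is at (255,105), with holes at (236,67) and (275,67). The tray's edge is close on its left, so I'll check clearances and refine the plate pose.

```bash
python3 - <<'E'
from h import *
from plant import r
c=load('w3');H,S,V=[x.astype(int) for x in cv2.split(cv2.cvtColor(c['p'],cv2.COLOR_RGB2HSV))]
vv,uu=np.mgrid[:384,:512]
inb=lambda b:(uu>=b[0])&(uu<b[2])&(vv>=b[1])&(vv<b[3])
red=big(inb((225,80,290,150))&(S>120)&((H<14)|(H>170)))
D=pts(c,red);top=D[:,2]>.024;v,u=np.nonzero(red&(c['d']>0));P=onplane(c,np.c_[u,v][top],np.array([0,0,.029]),Z)
print('block',D[top,2].mean(),rect(P,X,Y))
hs=[]
for x0,x1 in((228,246),(266,285)):
    m=inb((x0,58,x1,77));g=V[58:77,x0:x1]
    hm=big(m&(V<(g.min()+np.median(g))/2));v,u=np.nonzero(hm);p=onplane(c,(u.mean(),v.mean()),np.array([0,0,.005]),Z)[0];hs.append(p);print('hole',hm.sum(),u.mean(),v.mean(),p)
d=hs[0]-hs[1];print('spacing',np.linalg.norm(d),'yaw',np.degrees(np.arctan2(-d[0],d[1])),'mid',(hs[0]+hs[1])/2)
# obstacles in plate frame within grip neighbourhood
yaw=np.arctan2(-d[0],d[1]);ex=np.array([np.cos(yaw),np.sin(yaw),0]);ey=np.array([-ex[1],ex[0],0]);o=(hs[0]+hs[1])/2-.05*ex
t=load('top0');A=pts(t,np.ones((384,512),bool))-o*[1,1,0]
q=np.c_[A@ex,A@ey,A[:,2]]
for zt in(.012,.06):
  k=(q[:,2]>zt)&(q[:,2]<.3)&(abs(q[:,0]+.03)<(.02 if zt<.05 else .045))&(abs(q[:,1])<.12)&(abs(q[:,1])>.026)
  print(zt,k.sum(),(q[k]*1000).round()[:12].tolist())
st=r.get_state()
g=o-.030*ex;print('centre',o,'grip',g);go(st,[g[0],g[1],.10],np.degrees(yaw))
E
```

```text
block 0.029265827271034574 (array([0.45382431, 0.33648029]), (42.04895782470703, 62.440513610839844), 70.64701843261719)
hole 78 235.28205128205127 66.66666666666667 [0.51867644 0.34071015 0.005     ]
hole 81 274.55555555555554 66.9753086419753 [0.50229894 0.29334555 0.005     ]
spacing 0.050116142881372464 yaw -19.07412010494863 mid [0.51048769 0.31702785 0.005     ]
0.012 52 [[-10.0, 118.0, 63.0], [-17.0, 117.0, 58.0], [-16.0, 119.0, 41.0], [-15.0, 118.0, 31.0], [-21.0, 120.0, 58.0], [-20.0, 118.0, 53.0], [-19.0, 116.0, 46.0], [-18.0, 116.0, 34.0], [-17.0, 118.0, 17.0], [-25.0, 117.0, 62.0], [-24.0, 115.0, 59.0], [-22.0, 115.0, 46.0]]
0.06 12 [[-7.0, 119.0, 66.0], [-10.0, 118.0, 63.0], [-25.0, 117.0, 62.0], [-31.0, 114.0, 65.0], [-41.0, 111.0, 62.0], [-44.0, 107.0, 60.0], [-48.0, 108.0, 64.0], [-51.0, 106.0, 67.0], [-55.0, 106.0, 61.0], [-58.0, 105.0, 61.0], [-62.0, 104.0, 61.0], [-75.0, 98.0, 64.0]]
centre [0.46323286 0.3333674  0.005     ] grip [0.43487996 0.34317113 0.005     ]
yaw -18.84 tilt 0.16 spin 0.23 now-axes cm [ 4.09 -0.04 14.06] after-spin cm [ 4.11 -0.09 14.05]
```

All clear: the tray wall is 65 mm high and more than 100 mm off to the side. I'll descend to the block.

```bash

python3 -m creep '[{"grip":0.6,"tx":1.4,"ty":0,"tz":3,"spin":0.2},{"grip":0.6,"tx":1.4,"ty":0,"tz":3.5,"spin":0},{"grip":0.6,"tx":1.3,"ty":-0.1,"tz":3.5,"spin":0},{"grip":0.6,"tx":0,"ty":0,"tz":3,"spin":0},{"grip":0.6,"tx":0,"ty":0,"tz":3,"spin":0},{"grip":0.6,"tx":0,"ty":0,"tz":2.5,"spin":0},{"grip":0.6,"tx":0,"ty":0,"tz":0,"spin":0},{"grip":0.6,"tx":0,"ty":0,"tz":0,"spin":0}]'
python3 - <<'E'
from h import *
from plant import r
go(r.get_state(),[.4349,.3432,.0095],-19.07)
E
```

```text
clock: 7.43
tool_pos: [0.4363, 0.3402, 0.0548]
eef_rot: [0.986, -0.168, 0.0, 0.0]
contact_force: [-0.3, -0.3, 0.1]
opening: 0.802
finger_force: 0.0
yaw -19.38 tilt 0.03 spin -0.31 now-axes cm [-0.23 -0.24  4.53] after-spin cm [-0.23 -0.24  4.53]
```

```bash

python3 -m creep '[{"grip":0.6,"tx":-0.2,"ty":-0.2,"tz":2,"spin":-0.3},{"grip":0.6,"tx":0,"ty":0,"tz":1.6,"spin":0},{"grip":0.6,"tx":0,"ty":0,"tz":0.9,"spin":0},{"grip":0.6,"tx":0,"ty":0,"tz":0,"spin":0},{"grip":0.6,"tx":0,"ty":0,"tz":0,"spin":0}]'
python3 - <<'E'
from h import *
from plant import r
go(r.get_state(),[.4349,.3432,.0095],-19.07)
E
```

```text
clock: 7.85
tool_pos: [0.4347, 0.3441, 0.0109]
eef_rot: [0.986, -0.165, 0.001, -0.001]
contact_force: [0.6, 0.0, -0.4]
opening: 0.801
finger_force: 0.0
yaw -18.97 tilt 0.11 spin 0.1 now-axes cm [0.04 0.08 0.14] after-spin cm [0.05 0.08 0.14]
```

```bash

python3 -m creep '[{"grip":0.2,"tx":0,"ty":0.1,"tz":0.1,"spin":0},{"grip":-0.3,"tx":0,"ty":0,"tz":0,"spin":0},{"grip":-1,"tx":0,"ty":0,"tz":0,"spin":0},{"grip":-1,"tx":0,"ty":0,"tz":0,"spin":0},{"grip":-1,"tx":0,"ty":0,"tz":0,"spin":0},{"grip":-1,"tx":0,"ty":0,"tz":0,"spin":0},{"grip":-1,"tx":0,"ty":0,"tz":0,"spin":0},{"grip":-1,"tx":0,"ty":0,"tz":0,"spin":0}]' 30
python3 -m creep '[{"grip":-1,"tx":0,"ty":0,"tz":-1,"spin":0},{"grip":-1,"tx":0,"ty":0,"tz":-2,"spin":0},{"grip":-1,"tx":0,"ty":0,"tz":-3,"spin":0},{"grip":-1,"tx":0,"ty":0,"tz":-3,"spin":0},{"grip":-1,"tx":0,"ty":0,"tz":-3,"spin":0},{"grip":-1,"tx":0,"ty":0,"tz":-3,"spin":0},{"grip":-1,"tx":0,"ty":0,"tz":-3,"spin":0},{"grip":-1,"tx":0,"ty":0,"tz":-3,"spin":0}]'
python3 snap.py wrist w4; python3 snap.py side s4
python3 - <<'E'
import cv2,numpy as np
s=cv2.imread('pics/s4.png')[80:220,150:310];w=cv2.imread('pics/w4.png')
im=np.hstack([cv2.resize(s,(400,350)),cv2.resize(w,(400,350))]);cv2.imwrite('pics/c4.png',im)
E
```

```text
clock: 8.52
tool_pos: [0.4336, 0.3433, 0.0091]
eef_rot: [0.986, -0.164, 0.0, -0.0]
contact_force: [-0.9, -0.7, 4.9]
opening: 0.498
finger_force: 30.0
clock: 9.18
tool_pos: [0.4324, 0.3423, 0.2201]
eef_rot: [0.986, -0.164, -0.001, 0.001]
contact_force: [-0.1, 0.1, -2.7]
opening: 0.499
finger_force: 30.0
```

View pics/c4.png

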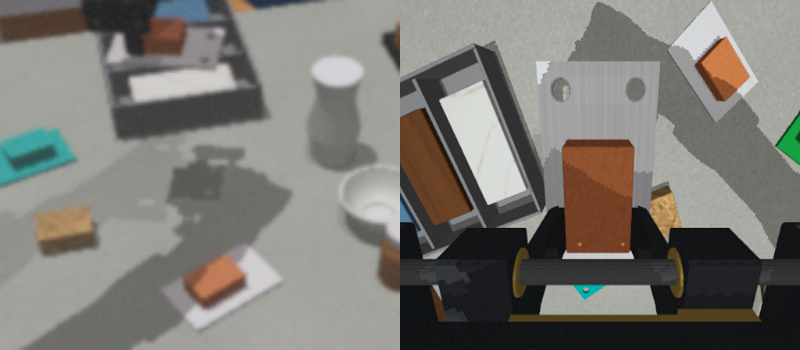

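The plate is in the grip, with the holes ahead at about (160,90) and (235,90) in the right half. I'll measure its pitch and its offset in the tool frame while carrying it over.

```bash
cat >> h.py <<'E'
def plate_in_tool(c,st,box=(165,60,345,155),hthr=.7):
    """fit plate top plane & holes in tool frame (depth + rays)"""
    H,S,V=[x.astype(int) for x in cv2.split(cv2.cvtColor(c['p'],cv2.COLOR_RGB2HSV))]
    R=Rn.from_quat(st['eef_rot']).as_matrix();vv,uu=np.mgrid[:384,:512]
    zc=c['d'];inb=(uu>=box[0])&(uu<box[2])&(vv>=box[1])&(vv<box[3])
    v,u=np.nonzero(inb&(S<50)&(zc>0));o,d=ray(c,np.c_[u,v]);P=(o+d*zc[v,u][:,None]-st['tool_pos'])@R
    k=(abs(P[:,2])<.045)&(abs(P[:,1])<.05)&(P[:,0]>.01)&(P[:,0]<.125)
    P=P[k];u=u[k];v=v[k];m=np.median(P,0)
    for _ in range(3):
        n=np.linalg.svd(P-P.mean(0))[2][2];n*=-np.sign(n[2]);e=(P-P.mean(0))@n;g=abs(e)<max(.0015,1.5*e.std());P=P[g];u=u[g];v=v[g]
    m=P.mean(0);mask=np.zeros((384,512),np.uint8);mask[v,u]=255
    print('pts',len(P),'m',m,'n',n,'pitch(nose up+)',np.degrees(np.arctan2(n[0],-n[2]))*-1,'roll',np.degrees(np.arcsin(n[1])))
    cn,hi=cv2.findContours(cv2.morphologyEx(mask,cv2.MORPH_OPEN,np.ones((2,2))),cv2.RETR_CCOMP,cv2.CHAIN_APPROX_NONE)
    hs=[];Ro=R.T
    for q,h in zip(cn,hi[0]):
        if h[3]>=0 and 40<cv2.contourArea(q)<900:
            mm=cv2.moments(q);uv=(mm['m10']/mm['m00'],mm['m01']/mm['m00'])
            p=onplane(c,uv,st['tool_pos']+R@m,R@n)[0];hs.append((p-st['tool_pos'])@R);print(' hole px',np.round(uv,1),cv2.contourArea(q),'tool mm',(hs[-1]*1e3).round(1))
    return m,n,hs
E
python3 - <<'E'
from h import *
from plant import r
plate_in_tool(load('w4'),r.get_state())
go(r.get_state(),[.45,-.19,.25],-5.6)
E
```

```text
pts 11866 m [0.07229928 0.00322623 0.00752169] n [ 0.00853655 -0.00867149 -0.99992596] pitch(nose up+) -0.48913264035073095 roll -0.4968457234732223
 hole px [302.6  99.4] 493.0 tool mm [78.3 28.8  7.4]
 hole px [206.7  99.5] 483.0 tool mm [ 78.3 -21.1   7.8]
yaw -18.94 tilt 0.5 spin -13.34 now-axes cm [18.74 50.06 -2.97] after-spin cm [ 6.67 53.05 -2.68]
```

```bash

python3 -m creep '[{"grip":-1,"tx":0,"ty":0,"tz":-1.3,"spin":-6.7},{"grip":-1,"tx":0,"ty":0,"tz":-1.3,"spin":-6.7},{"grip":-1,"tx":0.8,"ty":2.5,"tz":0,"spin":0},{"grip":-1,"tx":0.8,"ty":3.8,"tz":0,"spin":0},{"grip":-1,"tx":0.8,"ty":3.8,"tz":0,"spin":0},{"grip":-1,"tx":0.8,"ty":3.8,"tz":0,"spin":0},{"grip":-1,"tx":0.8,"ty":3.8,"tz":0,"spin":0},{"grip":-1,"tx":0.8,"ty":3.8,"tz":0,"spin":0}]'
python3 -m creep '[{"grip":-1,"tx":0.4,"ty":3.8,"tz":0,"spin":0},{"grip":-1,"tx":0.4,"ty":3.8,"tz":0,"spin":0},{"grip":-1,"tx":0.4,"ty":3.8,"tz":0,"spin":0},{"grip":-1,"tx":0.4,"ty":3.8,"tz":0,"spin":0},{"grip":-1,"tx":0.3,"ty":3.8,"tz":0,"spin":0},{"grip":-1,"tx":0,"ty":3.8,"tz":0,"spin":0},{"grip":-1,"tx":0,"ty":3.8,"tz":0,"spin":0},{"grip":-1,"tx":0,"ty":2.5,"tz":0,"spin":0}]'
python3 -m creep '[{"grip":-1,"tx":0,"ty":0,"tz":0,"spin":0},{"grip":-1,"tx":0,"ty":0,"tz":0,"spin":0}]'
python3 snap.py wrist w5;python3 - <<'E'
from h import *
from plant import r
plate_in_tool(load('w5'),r.get_state())
go(r.get_state(),[.45,-.207,.25],-5.6)
E
```

```text
clock: 9.95
tool_pos: [0.459, 0.1223, 0.2436]
eef_rot: [0.999, -0.048, -0.001, 0.001]
contact_force: [0.8, -0.3, -2.2]
opening: 0.5
finger_force: 30.0
clock: 10.62
tool_pos: [0.4489, -0.1711, 0.2436]
eef_rot: [0.999, -0.05, -0.002, 0.001]
contact_force: [0.2, 0.1, -2.1]
opening: 0.495
finger_force: 30.0
clock: 10.78
tool_pos: [0.4497, -0.1684, 0.2436]
eef_rot: [0.999, -0.05, -0.001, -0.0]
contact_force: [0.1, 1.3, -3.0]
opening: 0.5
finger_force: 30.0
pts 11874 m [0.0741148  0.00234743 0.00416539] n [ 2.40795901e-03 -6.04040651e-04 -9.99996918e-01] pitch(nose up+) -0.13796604707266127 roll -0.03460898203826575
 hole px [206.6  99.3] 494.0 tool mm [ 80.3 -21.9   4.2]
 hole px [302.2  99.4] 483.0 tool mm [80.  27.8  4.2]
yaw -5.57 tilt 0.15 spin 0.03 now-axes cm [ 0.36  4.02 -0.63] after-spin cm [ 0.37  4.02 -0.62]
```

The holes sit at tool (80,+3) mm and the pitch is about 0. The plan is to lower the nose onto the stack short of the posts and let the plate pivot in a light grip to 28°.

```bash
python3 - <<'E'
from h import *
from plant import r
st=r.get_state()
nose=bp(31,0,27);a=np.radians(-5.6);f=np.array([np.cos(a),np.sin(a),0])
def tcp(th):  # nose fixed, plate pitch th ; plate pivot at (-95,+27.8) from nose in plate frame
    px=np.cos(th)*f+np.sin(th)*Z; pz=-np.sin(th)*f+np.cos(th)*Z
    return nose-.095*px+.0278*pz-.0187*Z
last=tcp(0);print(last);go(st,last+[0,0,.03],-5.6)
for th in np.radians([7,14,21,28]):
    q=tcp(th);d=q-last;last=q;print(np.degrees(th),q,'tx',d@f*100,'tz',-d[2]*100)
E
```

```text
[ 0.50308781 -0.20083141  0.11300098]
yaw -5.57 tilt 0.15 spin 0.03 now-axes cm [ 5.61  2.9  10.06] after-spin cm [ 5.59  2.89 10.07]
7.0 [ 0.50042075 -0.2005699   0.10121617] tx -0.26798521525886976 tz 1.178480460786027
14.0 [ 0.49920292 -0.20045049  0.08919262] tx -0.12236705413017132 tz 1.2023554283635467
21.0 [ 0.49945247 -0.20047496  0.07710956] tx 0.025075317929696257 tz 1.2083060458685595
28.0 [ 0.50116569 -0.20064294  0.06514712] tx 0.172143874754765 tz 1.1962436033000123
```

```bash

python3 -m creep '[{"grip":-1,"tx":1.5,"ty":1,"tz":2,"spin":0},{"grip":-1,"tx":2,"ty":1,"tz":2.5,"spin":0},{"grip":-1,"tx":2.1,"ty":0.9,"tz":2.5,"spin":0},{"grip":-1,"tx":0,"ty":0,"tz":2,"spin":0},{"grip":-1,"tx":0,"ty":0,"tz":1,"spin":0},{"grip":-1,"tx":0,"ty":0,"tz":0,"spin":0},{"grip":-1,"tx":0,"ty":0,"tz":0,"spin":0}]'
python3 snap.py wrist w6;python3 - <<'E'
from h import *
from plant import r
st=r.get_state();go(st,[.5031,-.2008,.113],-5.6)
plate_in_tool(load('w6'),st)
E
```

```text
clock: 11.42
tool_pos: [0.5036, -0.1996, 0.1445]
eef_rot: [0.999, -0.047, -0.001, -0.001]
contact_force: [-0.6, -0.8, -2.5]
opening: 0.492
finger_force: 30.0
yaw -5.43 tilt 0.02 spin 0.17 now-axes cm [-0.1   0.07  3.23] after-spin cm [-0.1   0.07  3.23]
pts 11878 m [ 0.0737795  -0.00026805  0.00508027] n [ 5.17639398e-03  7.93407555e-04 -9.99986288e-01] pitch(nose up+) -0.29658694590270585 roll 0.04545890907640585
 hole px [206.6  99.5] 470.0 tool mm [ 79.7 -24.6   5.1]
 hole px [302.1  99.4] 494.0 tool mm [79.8 25.1  5.1]
```

View pics/w6.png

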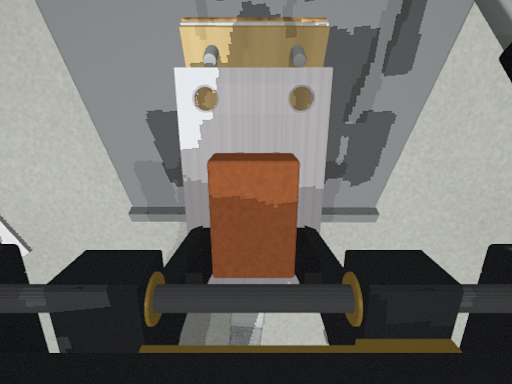

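The holes are at (206,99) and (302,99), and the posts are just beyond the nose at about (210,55) and (298,55). They are nearly symmetric already, so I'll quantify it in camera and tool terms.

```bash
python3 - <<'E'
from h import *
from plant import r
c=load('w6');st=r.get_state();H,S,V=[x.astype(int) for x in cv2.split(cv2.cvtColor(c['p'],cv2.COLOR_RGB2HSV))]
print('cx',c['cx'],'fx',c['fx'])
vv,uu=np.mgrid[:384,:512]
E=c['extrinsics'];R=Rn.from_quat(st['eef_rot']).as_matrix();print('cam axes in tool\n',(E[:3,:3]@R).round(3))
n0=bp(-5,0,1027)-bp(-5,0,27)
for x0,x1 in((196,226),(284,314)):
    m=big((uu>=x0)&(uu<x1)&(vv>=40)&(vv<67)&(S<60)&(V<190));v,u=np.nonzero(m)
    rows=[(k,u[v==k].min(),u[v==k].max()) for k in np.unique(v)]
    d=c['d'][m];print(m.sum(),rows[0],rows[len(rows)//2],rows[-1],'depth',np.median(d[d>0]))
    q=pts(c,m);t=(q-st['tool_pos'])@R;print(' tool mm',np.median(t,0)*1e3,' above stack mm',np.percentile((q-bp(-5,0,27))@n0*1e3,[5,50,95]).round(1))
v0,v1=18,30
e=[np.nonzero((S[k]>60)&(H[k]<28)&(H[k]>8)&(uu[k]>150)&(uu[k]<360))[0][[0,-1]] for k in (30,40,55)];print('stack edges',e)
E
```

```text
cx 253.13324045169009 fx 274.38706554424607
cam axes in tool
 [[-0.     1.     0.001]
 [-0.954  0.    -0.3  ]
 [-0.3   -0.001  0.954]]
202 (np.int64(45), np.int64(209), np.int64(213)) (np.int64(56), np.int64(203), np.int64(217)) (np.int64(66), np.int64(207), np.int64(213)) depth 0.15343627
 tool mm [104.08729137 -23.78313185  23.15431041]  above stack mm [ 1.8 12.3 15.2]
273 (np.int64(45), np.int64(295), np.int64(299)) (np.int64(56), np.int64(291), np.int64(305)) (np.int64(66), np.int64(295), np.int64(301)) depth 0.15297161
 tool mm [102.93726094  24.4623134   22.54088441]  above stack mm [ 1.1 13.3 15.3]
stack edges [array([180, 329]), array([182, 327]), array([184, 324])]
```

Laterally the holes and posts agree within 0.3 mm, and the yaw matches. I'll touch down with a softer grip and pivot.

```bash

python3 -m creep '[{"grip":-1,"tx":-0.2,"ty":0,"tz":1.5,"spin":0},{"grip":-1,"tx":-0.2,"ty":0,"tz":1.3,"spin":0},{"grip":-1,"tx":0,"ty":0,"tz":0.4,"spin":0},{"grip":-1,"tx":0,"ty":0,"tz":0,"spin":0},{"grip":-1,"tx":0,"ty":0,"tz":0,"spin":0}]' 12
python3 -m creep '[{"grip":-1,"tx":-0.14,"ty":0,"tz":0.6,"spin":0},{"grip":-1,"tx":-0.13,"ty":0,"tz":0.6,"spin":0},{"grip":-1,"tx":0,"ty":0,"tz":0,"spin":0}]' 12
python3 snap.py wrist w7;python3 - <<'E'
from h import *
from plant import r
st=r.get_state()
plate_in_tool(load('w7'),st,box=(150,30,360,155))
E
```

```text
clock: 11.88
tool_pos: [0.5009, -0.2009, 0.1137]
eef_rot: [0.999, -0.048, 0.001, 0.0]
contact_force: [0.7, -0.0, -3.0]
opening: 0.498
finger_force: 12.0
clock: 12.13
tool_pos: [0.4973, -0.2006, 0.1002]
eef_rot: [0.999, -0.048, -0.0, 0.0]
contact_force: [1.0, -0.2, -1.1]
opening: 0.499
finger_force: 12.0
pts 13462 m [ 0.07600972  0.00026622 -0.00463765] n [-1.14776131e-01  2.13809643e-04 -9.93391360e-01] pitch(nose up+) 6.5907129235312905 roll 0.012250390247106021
 hole px [305.4  96.3] 552.5 tool mm [81.7 25.5 -5.3]
 hole px [203.6  96.2] 545.0 tool mm [ 81.8 -23.9  -5.3]
```

Pitching works as planned, 6.6° so far. I'll continue to 28°.

```bash

python3 -m creep '[{"grip":-1,"tx":-0.06,"ty":0,"tz":0.6,"spin":0},{"grip":-1,"tx":-0.06,"ty":0,"tz":0.6,"spin":0},{"grip":-1,"tx":0,"ty":0,"tz":0.6,"spin":0},{"grip":-1,"tx":0.03,"ty":0,"tz":0.6,"spin":0},{"grip":-1,"tx":0.08,"ty":0,"tz":0.5,"spin":0},{"grip":-1,"tx":0,"ty":0,"tz":0,"spin":0}]' 12
python3 snap.py wrist w8;python3 - <<'E'
from h import *
from plant import r
st=r.get_state()
plate_in_tool(load('w8'),st,box=(130,10,380,150))
E
```

```text
clock: 12.68
tool_pos: [0.4972, -0.2005, 0.0704]
eef_rot: [0.999, -0.048, -0.001, -0.0]
contact_force: [0.2, -0.3, -1.9]
opening: 0.498
finger_force: 12.0
pts 15962 m [ 0.0777718   0.00028838 -0.02831806] n [-4.02252034e-01  2.48742760e-04 -9.15528940e-01] pitch(nose up+) 23.71904046094166 roll 0.014251910457693917
 hole px [316.   99.2] 723.0 tool mm [ 80.1  25.5 -29.3]
 hole px [193.   99.3] 695.0 tool mm [ 80.1 -24.1 -29.3]
```

```bash

python3 -m creep '[{"grip":-1,"tx":0.1,"ty":0,"tz":0.4,"spin":0},{"grip":-1,"tx":0.1,"ty":0,"tz":0.35,"spin":0},{"grip":-1,"tx":0,"ty":0,"tz":0,"spin":0},{"grip":-1,"tx":0,"ty":0,"tz":0,"spin":0}]' 12
python3 snap.py wrist w9;python3 - <<'E'
from h import *
from plant import r
st=r.get_state()
m,n,hs=plate_in_tool(load('w9'),st,box=(130,10,380,150))
R=Rn.from_quat(st['eef_rot']).as_matrix();n0=bp(-5,0,1027)-bp(-5,0,27)
h=st['tool_pos']+R@(sum(hs)/2);print('hole mid world',h,'height over stack',(h-bp(-5,0,27))@n0*1e3,'board x',(h-bp(0,0,27))@(bp(1000,0,0)-bp(0,0,0))*1e3)
E
```

```text
clock: 13.07
tool_pos: [0.4996, -0.2008, 0.0639]
eef_rot: [0.999, -0.048, 0.0, 0.0]
contact_force: [0.4, 0.4, -2.6]
opening: 0.499
finger_force: 12.0
pts 16164 m [ 0.07701002  0.00032767 -0.03469981] n [-4.66572827e-01 -3.31839413e-04 -8.84482723e-01] pitch(nose up+) 27.812061974953597 roll -0.01901299820313855
 hole px [190.  103.5] 730.0 tool mm [ 78.3 -24.1 -35.4]
 hole px [318.8 103.5] 735.0 tool mm [ 78.2  25.4 -35.4]
hole mid world [ 0.57744962 -0.20898791  0.0993895 ] height over stack 5.498589280974671 board x 11.048957571248902
```

The plate lies flat on the stack at 27.8°, with the holes 34 mm short of the posts. I'll lock the grip, raise just over the tips and slide up the slope.

```bash

python3 -m creep '[{"grip":-1,"tx":0,"ty":0,"tz":0,"spin":0},{"grip":-1,"tx":0,"ty":0,"tz":0,"spin":0},{"grip":-1,"tx":-0.4,"ty":0,"tz":-0.75,"spin":0},{"grip":-1,"tx":-0.4,"ty":0,"tz":-0.75,"spin":0},{"grip":-1,"tx":0,"ty":0,"tz":0,"spin":0},{"grip":-1,"tx":0,"ty":0,"tz":0,"spin":0}]' 35
python3 snap.py wrist w10;python3 - <<'E'
from h import *
from plant import r
st=r.get_state()
c=load('w10');m,n,hs=plate_in_tool(c,st,box=(130,10,380,150))
R=Rn.from_quat(st['eef_rot']).as_matrix();n0=bp(-5,0,1027)-bp(-5,0,27)
h=st['tool_pos']+R@(sum(hs)/2);print('height over stack',(h-bp(-5,0,27))@n0*1e3,'board x',(h-bp(0,0,27))@(bp(1000,0,0)-bp(0,0,0))*1e3)
cv2.imwrite('pics/w10c.png',cv2.resize(c['p'][:180,120:390,::-1],(780,520)))
E
```

```text
clock: 13.62
tool_pos: [0.4916, -0.2003, 0.08]
eef_rot: [0.999, -0.048, 0.001, 0.0]
contact_force: [0.5, 0.1, -2.8]
opening: 0.498
finger_force: 35.0
pts 16112 m [ 0.07693787  0.00041888 -0.03519258] n [-4.66891531e-01 -5.16340983e-04 -8.84314441e-01] pitch(nose up+) 27.83271158602978 roll -0.029584160427448575
 hole px [319.1 103.2] 747.5 tool mm [ 78.2  25.7 -35.9]
 hole px [189.9 103.3] 744.0 tool mm [ 78.3 -24.  -35.9]
height over stack 23.572140947696646 board x 11.63089559497358
```

View pics/w10c.png

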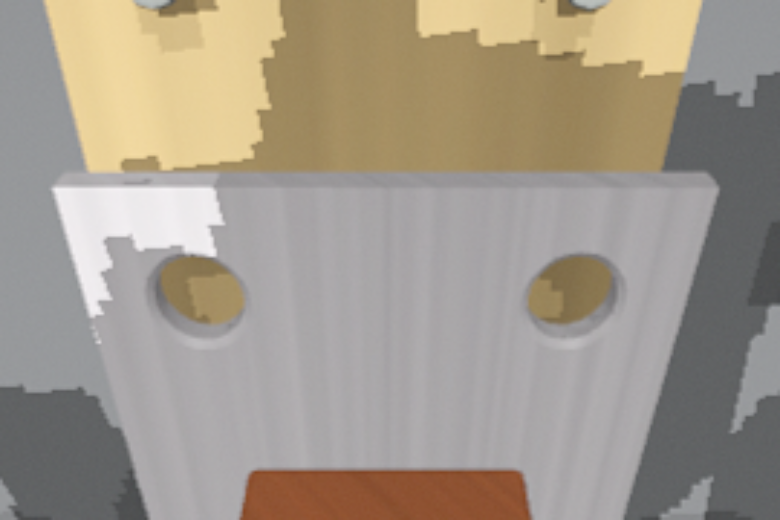

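```bash
python3 - <<'E'
from h import *
from plant import r
c=load('w10');st=r.get_state();V=c['p'].astype(int);R=Rn.from_quat(st['eef_rot']).as_matrix();n0=bp(-5,0,1027)-bp(-5,0,27)
for k in(0,1,2,3): print(k,[ ''.join('#' if (p.max()-p.min()<40 and p.max()>90) else '.' for p in V[k,a:b]) for a,b in((158,198),(305,345))], c['d'][k,[168,173,176,322,326,330]].round(3))
m=np.zeros((384,512),bool);m[0:3,158:198]=1;m[0:3,305:345]=1
m&=((V.max(2)-V.min(2))<40)&(V.max(2)>90)
Q=pts(c,m);h=(Q-bp(-5,0,27))@n0*1e3;t=(Q-st['tool_pos'])@R*1e3
for s in(-1,1):
  k=(np.sign(t[:,1])==s)&(h>8);print(k.sum(),h[k].mean(),t[k].mean(0),t[k][:,1].min(),t[k][:,1].max())
for p in((45,25,41),(45,-25,41)): print('model tip in tool',(bp(*p)-st['tool_pos'])@R*1e3)
E
```

```text
0 ['........#############.#.................', '...........#.#############..............'] [0.088 0.089 0.09  0.09  0.091 0.09 ]
1 ['.........#############..................', '............#############...............'] [0.09  0.09  0.089 0.09  0.091 0.091]
2 ['............########....................', '..............#########.................'] [0.102 0.09  0.091 0.09  0.09  0.102]
3 ['........................................', '.................###....................'] [0.102 0.092 0.102 0.103 0.102 0.102]
35 14.046892399537787 [110.29807198 -25.93372143 -42.09314931] -28.064125987435204 -23.629988889429526
34 14.162498694830663 [110.193392    23.46092741 -42.18710924] 21.517182519172444 25.661222429579567
model tip in tool [112.2523542  -25.33311251 -43.07695362]
model tip in tool [112.19021113  24.66684688 -43.06284148]
```

The post tips are 2.1 mm to tool -y of the holes, 33 mm up the slope and 4.8 mm below the underside. I'll correct y, then slide up.

```bash

python3 -m creep '[{"grip":-1,"tx":0,"ty":-0.2,"tz":0,"spin":0},{"grip":-1,"tx":0.7,"ty":0,"tz":-0.37,"spin":0},{"grip":-1,"tx":0.7,"ty":0,"tz":-0.37,"spin":0},{"grip":-1,"tx":0.7,"ty":0,"tz":-0.37,"spin":0},{"grip":-1,"tx":0.4,"ty":0,"tz":-0.21,"spin":0},{"grip":-1,"tx":0.3,"ty":0,"tz":-0.16,"spin":0},{"grip":-1,"tx":0,"ty":0,"tz":0,"spin":0},{"grip":-1,"tx":0,"ty":0,"tz":0,"spin":0}]' 35
python3 snap.py wrist w11;python3 - <<'E'
from h import *
from plant import r
st=r.get_state()
c=load('w11');m,n,hs=plate_in_tool(c,st,box=(130,10,380,150))
cv2.imwrite('pics/w11c.png',cv2.resize(c['p'][60:150,160:350,::-1],(798,378),interpolation=cv2.INTER_CUBIC))
E
```

```text
clock: 14.33
tool_pos: [0.5195, -0.2008, 0.0939]
eef_rot: [0.999, -0.048, -0.0, 0.0]
contact_force: [-0.2, -0.2, -2.3]
opening: 0.494
finger_force: 35.0bash:  1385 Killed                     python3 - <<'E'
from h import *
from plant import r
st=r.get_state()
c=load('w11');m,n,hs=plate_in_tool(c,st,box=(130,10,380,150))
cv2.imwrite('pics/w11c.png',cv2.resize(c['p'][60:150,160:350,::-1],(798,378),interpolation=cv2.INTER_CUBIC))
E
```

The SVD ran out of memory, so I'll make it thin. The picture budget is used up too, so I'll inspect the holes numerically.

```bash
sed -i 's/np.linalg.svd(P-P.mean(0))/np.linalg.svd(P-P.mean(0),full_matrices=False)/' h.py
cat > holes.py <<'E'
import sys
from h import *
from plant import r
c=load(sys.argv[1]);st=r.get_state();m,n,hs=plate_in_tool(c,st,box=(130,10,380,150))
R=Rn.from_quat(st['eef_rot']).as_matrix();vv,uu=np.mgrid[:384,:512]
o,d=ray(c,np.c_[uu.ravel(),vv.ravel()]);T=((o+d*c['d'].ravel()[:,None]-st['tool_pos'])@R-m)@n*1e3;T=T.reshape(384,512)  # mm above plate top
hsv=cv2.cvtColor(c['p'],cv2.COLOR_RGB2HSV)
for a,b in((172,210),(300,338)):
    print()
    for v in range(86,124,2): print(''.join('P' if abs(T[v,u])<1.2 else ('.' if T[v,u]>-20 and hsv[v,u,1]<60 else 'w') for u in range(a,b)),'  ',' '.join('%3d'%max(-99,T[v,u]) for u in range(a,b,4)))
E
python3 holes.py w11
```

```text
pts 13810 m [ 8.94951011e-02  1.34612565e-05 -2.73814158e-02] n [ 0.42250774 -0.01012048 -0.90630281] pitch(nose up+) -24.99438106539106 roll -0.5798707194776614
 hole px [317.9 102.1] 511.0 tool mm [ 79.2  25.7 -32.5]
 hole px [190.6 101.8] 519.0 tool mm [ 79.4 -24.7 -31.8]

......................................      8   8   8   8   8   8   9   8   9   8
......................................      8   8   7   7   7   7   8   8   7   8
........wwwwwwPPPPPPPP................      8   6 -13 -14   0   0   7   7   7   7
.....wwwwwwwwwww...P..................      6   5 -14 -15 -14  -1  -2   6   6   6
....wwwwwwwwwwwwwwwwwwwwwwww..........      5 -16 -15 -15 -16 -15 -15   5   5   5
....wwwwwwwwwwwwwwwwwwwwwwwwww........      5 -17 -16 -16 -16 -16 -17 -17   6   6
....wwwwwwwwwwwwwwwwwwwwwwwwwww.......      4 -18 -17 -17 -18 -16 -17 -16   3   4
...PPwwwwwwwwwwwwwwwwwwwwwwwwwww......      2   0 -17 -17 -17 -18 -18 -19   2   3
....Pwwwwwwwwwwwwwwwwwwwwwwwwwww......      3   0 -18 -19 -18 -19 -18 -18 -19   4
...PPPPwwwwwwwwwwwwwwwwwwwwwwwwww.....      2   0 -19 -20 -19 -19 -20 -20 -20   2
...
[... 1593 characters left out ...]
.      1 -19 -22 -19 -21 -21 -20  -2   0   1
PPP..wwwwwwwwwwwwwwwwwwww.....PPPPPPP.      0  -3 -22 -21 -21 -21 -21  -1   0   0
.PP....wwwwwwwwwwwwwww........PPPPPPPP      1  -1 -23 -23 -23 -23  -3  -1   0   0
PPPPP........ww..............PPP..PPPP      0   0  -4  -5  -4  -4  -2  -2  -1   0
..PP.........................PPPPPPP.P     -2  -2  -3  -4  -4  -3  -2  -1   0  -1
.P.PPP................P........P..PP.P     -2   0  -2  -3  -3  -2  -1  -2  -1  -1
......................................     -2  -2  -3  -3  -3  -2  -2  -2  -1  -2
......................................     -1  -2  -3  -3  -3  -2  -4  -2  -2  -3
......................................     -3  -3  -3  -3  -4  -3  -4  -4  -2  -3
```

```bash
cat > tips.py <<'E'
import sys
from h import *
from plant import r
c=load(sys.argv[1]);st=r.get_state();R=Rn.from_quat(st['eef_rot']).as_matrix()
m=np.array([.0769,.0004,-.0352]);n=np.array([-.4669,0,-.8843]);s=np.array([.8843,0,-.4669])
vv,uu=np.mgrid[:384,:512];o,d=ray(c,np.c_[uu.ravel(),vv.ravel()])
Q=((o+d*c['d'].ravel()[:,None]-st['tool_pos'])@R-m)*1e3;h=(Q@n).reshape(384,512);al=(Q@s).reshape(384,512);y=Q[:,1].reshape(384,512)
print('nose region h',[h[v,255].round(1) for v in(75,85,95,110,130,145)])
for a,b in((172,210),(300,338)):
    print()
    for v in range(84,124,2): print(v,' '.join('%3d'%max(-99,h[v,u]) for u in range(a,b,2)),' | al %.0f'%al[v,(a+b)//2])
E
python3 tips.py w11
```

```text
nose region h [np.float64(-2.1), np.float64(0.6), np.float64(-0.0), np.float64(0.0), np.float64(-0.2), np.float64(-0.6)]

84   0   0   0   0  -1   0   0   0   0   0  -1   0   0   0   0  -1   0   0   0  | al 10
86   0   0   0   0   0   0   0   0   0   0   0   0   0  -1   0   0   0  -1   0  | al 9
88   0  -1   0   0   0  -1  -1  -1  -1   0   0   0   0   0   0   0   0   0   0  | al 8
90   0   0  -1  -1 -22 -21 -22  -8  -7  -8  -8   0   0   0   0   0   0   0   0  | al 3
92   0   0  -1 -22 -21 -22 -22 -23 -22  -9  -9  -8  -9   0   0   0   0   0   0  | al 3
94   0  -3 -23 -24 -22 -22 -22 -22 -23 -22 -22 -22 -22 -22  -1   0   0  -1   0  | al -5
96   0  -1 -23 -22 -23 -22 -22 -22 -22 -22 -22 -21 -23 -22 -23   0   0   0   0  | al -6
98   0  97 -23 -22 -23 -23 -23 -21 -23 -23 -22 -21 -22 -23 -21 -22  -1   0   0  | al -8
100  -1  -1  -4 -22 -22 -22 -22 -22 -22 -22 -23 -22 -22 -21 -24 -23  -2   0   0  | al -8
102   0  -2  -4 -22 -21 -22 -23 -23 -22 -21 -23 -23 -22 -22 -22 -22 -22   0   0  | al -9
104  -1  -1  -3  -4 -22 -21 -23 -22 -22 -23 -22 -23 -23 -21 -23 -22 -23   0   0  | al -10
106   0   
[... 1866 characters left out ...]
-5 -22 -23 -22 -21 -21 -22 -22 -22 -23 -22  -4  -3  -1  -1   0  -1  | al -12
110   0  -2  -2  -5 -23 -22 -23 -23 -23 -21 -23  -6  -3  -4  -2   0  -1   0   0  | al -13
112  -1   0  -1  -3  -4  -4  -5 -24  -4  -5  -4  -3  -2  -2  -2   0  -1   0   0  | al -4
114  -1   0  -1  -2  -2  -3  -3  -3  -3  -3  -3  -3  -2  -1  -1   0   0   0   0  | al -5
116  -1  -1   0  -1  -1  -2  -2  -2  -2  -1  -1   0   0  -1  -1   0   0   0   0  | al -4
118   0   0   0   0  -1   0  -1   0  -1  -1   0   0   0   0   0   0   0  -1   0  | al -5
120   0   0   0   0   0   0   0  -1   0   0   0   0  -1   0   0   0   0   0   0  | al -6
122   0   0   0   0   0   0   0   0  -1   0   0  -1   0   0   0   0   0  -1   0  | al -6
```

The post tips are showing at the far edge of both holes, laterally within about 0.3 mm. The underside is 3 mm above the tips. I need about 4 mm more up the slope.

```bash

python3 -m creep '[{"grip":-1,"tx":0.2,"ty":0,"tz":-0.1,"spin":0},{"grip":-1,"tx":0.18,"ty":0,"tz":-0.1,"spin":0},{"grip":-1,"tx":0,"ty":0,"tz":0,"spin":0},{"grip":-1,"tx":0,"ty":0,"tz":0,"spin":0}]' 35
python3 snap.py wrist w12; cat >> tips.py <<'E'
print()
for lo,hi,nm in((-13,-5.5,'post'),):
  for a,b in((172,210),(300,338)):
    k=np.zeros((384,512),bool);k[84:122,a:b]=1;k&=(h>lo)&(h<hi);print(nm,k.sum(),'al',np.percentile(al[k],[2,50,98]).round(1),'y',np.percentile(y[k],[2,50,98]).round(1))
E
python3 tips.py w12 | grep -v '^9[2-9]\|^1[12]'
```

```text
clock: 14.72
tool_pos: [0.5235, -0.2012, 0.096]
eef_rot: [0.999, -0.048, 0.0, 0.0]
contact_force: [-0.0, 0.5, -2.3]
opening: 0.499
finger_force: 35.0
nose region h [np.float64(-0.3), np.float64(-0.2), np.float64(-0.2), np.float64(-0.5), np.float64(0.1), np.float64(-0.7)]

84   0   0   0   0   0   1  97   0   0   0   0   0  -1   0  -2   0   0   0   0  | al 9
86   0   0   0   0  -1   0   0   0   0   0   0   0   0   0   0   0   0   0   0  | al 8
88  -1   0  -1   0   0   0  -1   0   0   0   0   0   0   0   0   0   0   0   0  | al 8
90  -1  -1   0  -1 -22 -23 -23 -10  -8  -9  -9  -1  -1   0  -1   0   0   0   0  | al 3
100   0  -1  -5 -22 -23 -22 -23 -23  -9  -8  -8  -8  -9  -9  -8  -8  -1   0   0  | al -1
102   0  -3  -4 -23 -22 -23 -22 -23 -22  -9  -8  -8  -9  -8  -9 -21 -21   0   0  | al -2
104   0  -2  -3  -4 -23 -22 -23 -24 -22 -23 -23 -23  -8 -23 -22 -22 -22   0   0  | al -11
106  -1   0  -2  -5 -23 -24 -22 -24 -23 -21 -23 -23 -22 -21 -22 -23 -23   0   0  | al -12
108   0   0  -1  -3  -2  -5 -21 -23 -22 -21 -23 -22 -21 -22 -22 -22  -3   0   0  | al -13

84   0   0   0   0   0   0   0
[... 165 characters left out ...]
0  -1   0   0   0  -1   0  -1   0   0  -1   0   0   0   0  | al 7
90   0   0   0   0   0   0   0  -8  -8  -9  -9  -9  -9 -22  -1   0   0   0   0  | al 4
100   0  -1 -22 -22  -8  -8  -9  -8  -8  -9  -8  -8 -22 -23 -23 -22  -3  -1   0  | al -1
102   0   0 -22 -23 -22  -8  -9  -8  -7  -9  -9 -22 -23 -22 -22 -23  -3  -1   0  | al -3
104   0  -1 -22 -22 -22 -22 -21  -9 -23 -22 -23 -22 -22 -22 -24  -4  -3  -1   0  | al -10
106   0  -1 -23 -23 -21 -23 -22 -23 -22 -22 -22 -22 -22 -22  -5  -3  -1  -1   1  | al -12
108   0   0  -6 -22 -22 -22 -21 -22 -21 -22 -22 -22 -22  -4  -4  -3  -1   0   0  | al -13

post 205 al [-3.6  0.1  3.1] y [-28.3 -25.  -21.4]
post 239 al [-4.   0.3  3.3] y [21.9 25.6 29.3]
```

The posts are centred under the holes, with y within 0.2 mm and about 1 mm overshoot. I'll ease back 1 mm and lower along the board normal.

```bash

python3 -m creep '[{"grip":-1,"tx":-0.1,"ty":0,"tz":0.05,"spin":0},{"grip":-1,"tx":0.15,"ty":0,"tz":0.28,"spin":0},{"grip":-1,"tx":0.15,"ty":0,"tz":0.28,"spin":0},{"grip":-1,"tx":0.15,"ty":0,"tz":0.28,"spin":0},{"grip":-1,"tx":0,"ty":0,"tz":0,"spin":0},{"grip":-1,"tx":0,"ty":0,"tz":0,"spin":0}]' 35
python3 snap.py wrist w13; python3 tips.py w13 | grep -v '^9[0-9]\|^1[12]'
```

```text
clock: 15.27
tool_pos: [0.5268, -0.2014, 0.0867]
eef_rot: [0.999, -0.048, -0.0, -0.0]
contact_force: [-0.8, -0.2, -2.7]
opening: 0.496
finger_force: 35.0
nose region h [np.float64(-0.6), np.float64(-0.2), np.float64(-0.4), np.float64(-0.7), np.float64(-0.9), np.float64(-1.8)]

84   0   0   0  -1  -1  -1  -1  -1   1   0   0   0  -1  -1  -1   0  -1   0  -1  | al 9
86   0   0   0   0  -1   0   0   0  -1   0   0   0   0   0   0   0   0   0   0  | al 9
88   0   0   0   0  -1  -1   0  -1  -1  -1   0  -1   0   0   0  -1   0   0   0  | al 7
100   0  -2  -5 -13 -12   0   0   1   0   0   1   1   1   0  -2  -5   0   0   0  | al 4
102  -1  -2  -4 -12   0   0   1   1   1   1   0   0   1   0   0 -13 -12   0   0  | al 3
104   0  -2  -3  -5 -12   1   1   0   0   0   1   1   1   0   0 -12 -13   0  -1  | al 2
106   0  -1  -2  -4 -13   0   0   0   1   1   0   1   1   0   0 -12 -14   0  -1  | al 1
108  -1   0  -1  -3  -5  -5   1   1   1   2   0   0   0   1   0 -12  -2  -1   0  | al 0

84   0   0   0   0   0   0   0   0  -1  -1  -1   0   0  -1  -1  -1   0   0   0  | al 9
86   0   0   0  -1   0   0   1   0  -1   0   0  -1  -1  -1   0   0  -1   0   0  | al 53
88   0   0   1   0   0   0   0  -1  -1   0  -1  -1   0   0  97   0  -1  -1   0  | al 7
100   0   0 -12 -13 -12  -2   0   0   1   1   1   1   2   1   0   0  -4  -1   0  | al 4
102   0  -1 -12 -13 -13   0   0   0   1   1   0   1   0   0   0   0  -4  -1  -1  | al 3
104   0   0 -13 -13 -12  -1   0   1   1   1   0   0   1   0   0   0  -2   0   0  | al 2
106  -1  -1 -13 -12 -13  -1   0   1   1   0   0   1   0   0   0  -4  -1   0   0  | al 1
108   0  -1  -4 -13 -12 -13   0   1   1   0   1   1   1   1   1  -3   0  -1   0  | al 0

post 58 al [-8.1 -3.1  4.1] y [-33.2 -29.7 -20.9]
post 64 al [-8.7 -3.2  3.5] y [21.1 22.5 32.8]
```

The posts are through both holes, tips level with the plate top. 7.5 mm remain.

```bash

python3 -m creep '[{"grip":-1,"tx":0.12,"ty":0,"tz":0.22,"spin":0},{"grip":-1,"tx":0.12,"ty":0,"tz":0.22,"spin":0},{"grip":-1,"tx":0.11,"ty":0,"tz":0.22,"spin":0},{"grip":-1,"tx":0,"ty":0,"tz":0.08,"spin":0},{"grip":-1,"tx":0,"ty":0,"tz":0,"spin":0},{"grip":-1,"tx":0,"ty":0,"tz":0,"spin":0}]' 15
python3 snap.py wrist w14; python3 tips.py w14 | grep -v '^9[0-9]\|^1[12]'
```

```text
clock: 15.82
tool_pos: [0.5306, -0.2019, 0.0801]
eef_rot: [0.999, -0.048, 0.0, 0.0]
contact_force: [-1.3, 1.0, 3.5]
opening: 0.498
finger_force: 15.0
nose region h [np.float64(-0.4), np.float64(-0.0), np.float64(-0.0), np.float64(-0.9), np.float64(-0.7), np.float64(0.5)]

84   0   0   0   0   0   0   0  -1   0   0   0   0  -1   0  -1   0   0  -1   0  | al 9
86   0   0   0   0   0   0   0   0  -1   0   0   0   0   0   0   0   0   0   0  | al 8
88   0   0   0   0   0  -1   0   0   0   0   0   0   0   0   0   0  -1   0  -1  | al 8
100  -1  -1  -4  -5   0   3   3   4   4   3   3   2   2   1  -1  -4  -2   0   0  | al 5
102  -1  -1  -5  -6   3   4   6   6   5   5   4   3   3   1   0  -5  -5   0   0  | al 4
104   0   0  -2  -4   6   6   7   6   7   6   5   5   3   1   0  -6  -4  -1   0  | al 5
106   0  -1  -2   5   8   8   8   8   7   8   7   6   5   3   0  -6  -4   0   0  | al 4
108   0   0  -1   9   8   8   8   8   9   8   9   8   6   4   0  -6  -3   0   0  | al 4

84   0   0  -1   0   0   0   0   1   0  -1   0   0   0  -1   0   0   0   0   1  | al 9
86   0   0   0   0   0   0   0  -1   1  -1   0   0   0   0   0   0   0   0   0  | al 9
88  -1  -1   0   0   0   0   0   0   0   0   0   0   0   0   0   0   1   1   0  | al 7
100   0   0  -4  -5  -4  -1   0   1   1   3   3   3   5   3   3   1  -4  -2   0  | al 5
102   0   0  -5  -6  -5   0   1   1   2   3   5   5   5   5   5   4  -3   0   0  | al 5
104   0  -1  -5  -4  -5   0   1   3   4   5   6   6   6   6   6   6   4   0  -1  | al 5
106  -1  -1  -4  -5  -5   0   2   6   5   7  97   7   7   8   7   6   7   0   0  | al 4
108   0   0  -5  -5  -5  -1   4   5   6   6   8   8   9   8   8   8   6  -1   0  | al 3

post 43 al [-4.   1.7  4.6] y [-31.  -28.6 -20.3]
post 52 al [-3.9 -0.1  4.7] y [20.  21.9 30.6]
```

The plate is seated: post tips 9 mm over its top, hole floors 5 mm below it. I'll release and withdraw.

```bash

python3 -m creep '[{"grip":-0.1,"tx":0,"ty":0,"tz":0,"spin":0},{"grip":0.2,"tx":0,"ty":0,"tz":0,"spin":0},{"grip":0.25,"tx":0,"ty":0,"tz":0,"spin":0},{"grip":0.25,"tx":0,"ty":0,"tz":-0.5,"spin":0},{"grip":0.25,"tx":-0.4,"ty":0,"tz":-1.5,"spin":0},{"grip":0.25,"tx":-0.5,"ty":0,"tz":-3,"spin":0},{"grip":0.25,"tx":-1,"ty":0,"tz":-3,"spin":0},{"grip":0.25,"tx":-2,"ty":0,"tz":-3,"spin":0}]'
python3 -m creep '[{"grip":0,"tx":-2,"ty":0,"tz":-3,"spin":0},{"grip":0,"tx":-1.5,"ty":0,"tz":-3,"spin":0},{"grip":-0.2,"tx":0,"ty":2.5,"tz":-2,"spin":0},{"grip":-0.2,"tx":0,"ty":3.5,"tz":-2,"spin":0},{"grip":-0.2,"tx":0,"ty":2,"tz":0,"spin":0},{"grip":-0.2,"tx":0,"ty":0,"tz":0,"spin":0},{"grip":-0.2,"tx":0,"ty":0,"tz":0,"spin":0}]'
python3 snap.py wrist w15; python3 snap.py top t15; python3 - <<'E'
from h import *
from plant import r
c=load('w15');st=r.get_state();H,S,V=[x.astype(int) for x in cv2.split(cv2.cvtColor(c['p'],cv2.COLOR_RGB2HSV))]
ax=(bp(1000,0,0)-bp(0,0,0));ay=(bp(0,1000,0)-bp(0,0,0));az=(bp(0,0,1000)-bp(0,0,0));o=bp(0,0,0)
A=pts(c,np.ones((384,512),bool))-o;B=np.c_[A@ax,A@ay,A@az]*1e3
v,u=np.nonzero(c['d']>0)
k=(abs(B[:,1]+85)<14)&(B[:,2]>45)&(B[:,0]>20)&(B[:,0]<130)&(B[:,2]<170)
print(k.sum(),'px',u[k].min(),u[k].max(),v[k].min(),v[k].max(),'max z',np.percentile(B[k],[2,50,98],axis=0).round(1).tolist())
L=B[k];bl=V[v[k],u[k]]<45;print('black',bl.sum(),np.percentile(L[bl],[2,50,98],axis=0).round(1).tolist())
th=np.arctan2(L[:,2]-35,100-L[:,0]);print('theta',np.percentile(th,[10,50,90]))
# plate block top on file: z_board ~ 27+29=56
k2=(abs(B[:,1])<30)&(B[:,2]>50)&(B[:,2]<62)&(abs(B[:,0]+15)<45);print('block',k2.sum(),np.percentile(B[k2],[3,50,97],axis=0).round(1).tolist())
go(st,[.587,-.292,.30],-5.6)
E
```

```text
clock: 16.53
tool_pos: [0.4933, -0.198, 0.1908]
eef_rot: [0.999, -0.048, 0.001, 0.0]
contact_force: [-0.9, -0.3, -0.2]
opening: 0.625
finger_force: 0.0
clock: 17.12
tool_pos: [0.4485, -0.2753, 0.2898]
eef_rot: [0.999, -0.05, 0.0, 0.0]
contact_force: [0.9, 1.0, 0.1]
opening: 0.401
finger_force: 0.0
1173 px 247 272 0 49 max z [[62.5, -92.7, 100.6], [74.1, -84.1, 131.4], [83.0, -75.5, 143.2]]
black 948 [[62.6, -92.2, 113.9], [72.9, -84.0, 135.1], [79.9, -75.5, 143.4]]
theta [1.25559643 1.30682692 1.31942405]
block 2212 [[-42.8, -20.4, 52.7], [-8.8, 0.5, 56.3], [17.5, 21.3, 57.6]]
yaw -5.44 tilt 0.1 spin 0.16 now-axes cm [13.92  0.59 -1.1 ] after-spin cm [13.92  0.56 -1.08]
```

The lever is still fully open (about 1.25 rad) and the block sits where it should, with its top at 56 mm on the board. I'll regrip the lever.

```bash

python3 -m creep '[{"grip":-0.2,"tx":3,"ty":0.2,"tz":0,"spin":0.2},{"grip":-0.2,"tx":3.5,"ty":0.2,"tz":0,"spin":0},{"grip":-0.2,"tx":3.5,"ty":0.3,"tz":0,"spin":0},{"grip":-0.2,"tx":3.2,"ty":0,"tz":0,"spin":0},{"grip":-0.2,"tx":0,"ty":0,"tz":2,"spin":0},{"grip":-0.2,"tx":0,"ty":0,"tz":2,"spin":0},{"grip":-0.2,"tx":0,"ty":0,"tz":0,"spin":0},{"grip":-0.2,"tx":0,"ty":0,"tz":0,"spin":0}]'
python3 - <<'E'
from h import *
from plant import r
print(bp(70,-85,125.2));go(r.get_state(),[.580,-.2935,.202],-5.6)
E
```

```text
clock: 17.88
tool_pos: [0.5791, -0.2923, 0.2482]
eef_rot: [0.999, -0.049, -0.002, -0.001]
contact_force: [-0.0, -0.9, 0.1]
opening: 0.4
finger_force: 0.0
[ 0.5777284  -0.2935576   0.20891582]
yaw -5.6 tilt 0.24 spin 0.0 now-axes cm [0.12 0.12 4.62] after-spin cm [0.1  0.11 4.62]
```

```bash

python3 -m creep '[{"grip":-0.2,"tx":0.1,"ty":0.1,"tz":2.3,"spin":0},{"grip":-0.2,"tx":0,"ty":0,"tz":2.3,"spin":0},{"grip":-0.6,"tx":0,"ty":0,"tz":0,"spin":0},{"grip":-1,"tx":0,"ty":0,"tz":0,"spin":0},{"grip":-1,"tx":0,"ty":0,"tz":0,"spin":0},{"grip":-1,"tx":0,"ty":0,"tz":0,"spin":0},{"grip":-1,"tx":0,"ty":0,"tz":0,"spin":0}]' 15
python3 -m creep '[{"grip":-1,"tx":-0.6,"ty":0,"tz":0.72,"spin":0},{"grip":-1,"tx":-0.53,"ty":0,"tz":0.79,"spin":0},{"grip":-1,"tx":-0.45,"ty":0,"tz":0.84,"spin":0},{"grip":-1,"tx":-0.36,"ty":0,"tz":0.88,"spin":0},{"grip":-1,"tx":-0.27,"ty":0,"tz":0.91,"spin":0},{"grip":-1,"tx":-0.18,"ty":0,"tz":0.93,"spin":0},{"grip":-1,"tx":-0.09,"ty":0,"tz":0.95,"spin":0}]'

```

```text
clock: 18.47
tool_pos: [0.5811, -0.2928, 0.2047]
eef_rot: [0.999, -0.049, 0.0, -0.002]
contact_force: [-0.8, 6.2, -2.0]
opening: 0.196
finger_force: 15.0
clock: 19.05
tool_pos: [0.5566, -0.2905, 0.1451]
eef_rot: [0.999, -0.049, 0.001, -0.001]
contact_force: [-3.1, 6.2, 2.3]
opening: 0.202
finger_force: 15.0
```

```bash

python3 -m creep '[{"grip":-1,"tx":0.01,"ty":0,"tz":0.95,"spin":0},{"grip":-1,"tx":0.1,"ty":0,"tz":0.94,"spin":0},{"grip":-1,"tx":0.2,"ty":0,"tz":0.93,"spin":0},{"grip":-1,"tx":0.29,"ty":0,"tz":0.9,"spin":0},{"grip":-1,"tx":0.38,"ty":0,"tz":0.7,"spin":0},{"grip":-1,"tx":0,"ty":0,"tz":0,"spin":0},{"grip":-1,"tx":0,"ty":0,"tz":0,"spin":0}]'

```

```text
clock: 19.63
tool_pos: [0.5662, -0.2914, 0.0998]
eef_rot: [0.999, -0.049, -0.0, -0.002]
contact_force: [-1.1, 6.6, -3.0]
opening: 0.204
finger_force: 15.0
```

```bash

python3 -m creep '[{"grip":-1,"tx":0.1,"ty":0,"tz":0.4,"spin":0},{"grip":-1,"tx":0,"ty":0,"tz":0,"spin":0},{"grip":-0.3,"tx":0,"ty":0,"tz":0,"spin":0},{"grip":-0.2,"tx":0,"ty":0,"tz":0,"spin":0},{"grip":-0.2,"tx":0,"ty":0,"tz":0,"spin":0},{"grip":-0.2,"tx":0,"ty":0,"tz":-2,"spin":0},{"grip":-0.2,"tx":-0.4,"ty":0,"tz":-1.5,"spin":0},{"grip":-1,"tx":-0.3,"ty":0,"tz":0,"spin":0}]'
python3 -m creep '[{"grip":-1,"tx":0,"ty":0,"tz":0,"spin":0},{"grip":-1,"tx":0,"ty":0,"tz":0,"spin":0},{"grip":-1,"tx":0,"ty":0,"tz":0,"spin":0},{"grip":-1,"tx":0,"ty":0,"tz":0,"spin":0},{"grip":-1,"tx":0,"ty":0,"tz":0,"spin":0}]' 10

```

```text
clock: 20.3
tool_pos: [0.5617, -0.2956, 0.1337]
eef_rot: [0.999, -0.05, 0.003, 0.002]
contact_force: [0.5, -0.8, 0.3]
opening: 0.348
finger_force: 0.0
clock: 20.72
tool_pos: [0.5595, -0.2932, 0.1295]
eef_rot: [0.999, -0.05, -0.0, -0.0]
contact_force: [0.3, 0.1, -0.2]
opening: 0.002
finger_force: 0.0
```

```bash

python3 -m creep '[{"grip":-1,"tx":0,"ty":0,"tz":1,"spin":0},{"grip":-1,"tx":0,"ty":0,"tz":0.8,"spin":0},{"grip":-1,"tx":0,"ty":0,"tz":0.3,"spin":0},{"grip":-1,"tx":0,"ty":0,"tz":0.2,"spin":0},{"grip":-1,"tx":0,"ty":0,"tz":0,"spin":0}]'
python3 -m creep '[{"grip":-1,"tx":0,"ty":0,"tz":0.2,"spin":0},{"grip":-1,"tx":0,"ty":0,"tz":0,"spin":0}]'

```

```text
clock: 21.13
tool_pos: [0.5591, -0.2929, 0.1075]
eef_rot: [0.999, -0.05, -0.001, -0.0]
contact_force: [-2.1, 0.9, 7.4]
opening: 0.006
finger_force: 4.2
clock: 21.3
tool_pos: [0.5592, -0.2929, 0.107]
eef_rot: [0.999, -0.05, -0.0, -0.0]
contact_force: [-4.9, 2.6, 18.0]
opening: 0.004
finger_force: 9.0
```

That is a firm stop at 18 N, with the tip height matching a closed lever. I'll retract and verify.

```bash

python3 -m creep '[{"grip":-1,"tx":0,"ty":0,"tz":-1,"spin":0},{"grip":-1,"tx":-1,"ty":0,"tz":-3.5,"spin":0},{"grip":-1,"tx":-3,"ty":-1,"tz":-3.5,"spin":0},{"grip":-1,"tx":-3,"ty":-2,"tz":-3,"spin":0},{"grip":-1,"tx":-3,"ty":-2,"tz":-2,"spin":0},{"grip":-1,"tx":0,"ty":0,"tz":0,"spin":0},{"grip":-1,"tx":0,"ty":0,"tz":0,"spin":0}]'
python3 snap.py wrist w16; python3 snap.py side s16; python3 - <<'E'
from h import *
from plant import r
st=r.get_state();print(st['clock'],st['tool_pos'],st['contact_force'])
c=load('w16');V=c['p'].max(2).astype(int)
ax=(bp(1000,0,0)-bp(0,0,0));ay=(bp(0,1000,0)-bp(0,0,0));az=(bp(0,0,1000)-bp(0,0,0));o=bp(0,0,0)
v,u=np.nonzero(c['d']>0);A=pts(c,np.ones((384,512),bool))-o;B=np.c_[A@ax,A@ay,A@az]*1e3
f=lambda nm,k:print(nm,k.sum(),np.percentile(B[k],[3,50,97],axis=0).round(1).tolist())
blk=V[v,u]<45
f('lever piece',blk&(abs(B[:,1]+85)<14)&(abs(B[:,0]-5)<25)&(B[:,2]>25)&(B[:,2]<90))
k=(abs(B[:,1]+85)<6)&(B[:,2]>28)&(B[:,2]<80)&(B[:,0]>-8)&(B[:,0]<80)
pf=np.polyfit(B[k,0],B[k,2],1);print('lever slope -> theta',-pf[0],'n',k.sum())
f('block top',(abs(B[:,1])<30)&(B[:,2]>51)&(B[:,2]<61)&(abs(B[:,0]+15)<45))
k=(abs(B[:,1])<38)&(B[:,2]>28)&(B[:,2]<36)&(B[:,0]>20)&(B[:,0]<58);f('plate nose top',k);q=B[k];A_=np.c_[q[:,:2],np.ones(len(q))];print('plane slope x,y',np.linalg.lstsq(A_,q[:,2],rcond=None)[0])
f('arches',(abs(abs(B[:,1])-25)<8)&(B[:,2]>38)&(B[:,2]<120)&(B[:,0]>35)&(B[:,0]<90))
# bystanders unchanged: side images diff outside the robot
a=load('side0')['p'].astype(int);b=load('s16')['p'].astype(int);d=abs(a-b).max(2)>40
for nm,(x0,y0,x1,y1) in dict(blank=(212,178,266,212),jar=(300,165,325,196),vase=(270,100,298,150),bowl=(284,146,322,178),cork=(162,160,190,182),teal=(138,130,182,155),green=(175,222,232,268),brush=(168,285,256,310),mug=(190,326,236,380)).items(): print(nm,d[y0:y1,x0:x1].mean().round(3),end=' ')
E
```

```text
clock: 21.88
tool_pos: [0.4711, -0.237, 0.2289]
eef_rot: [0.999, -0.049, 0.001, 0.0]
contact_force: [0.9, -0.9, -0.7]
opening: 0.007
finger_force: 0.0
21.9833 [ 0.47242453 -0.23820724  0.22752786] [ 0.8313503  -0.17778443 -0.02997888]
lever piece 682 [[-8.8, -91.6, 35.8], [7.6, -83.2, 40.2], [22.0, -75.4, 41.5]]
lever slope -> theta 0.022136718176726362 n 1402
block top 3032 [[-43.3, -19.7, 54.1], [-8.7, 0.9, 56.3], [17.4, 21.5, 57.5]]
plate nose top 3740 [[21.3, -35.9, 31.0], [38.5, -0.3, 32.4], [57.0, 36.1, 33.8]]
plane slope x,y [ 1.39961034e-03 -4.25446434e-04  3.23852357e+01]
arches 772 [[45.1, -27.1, 40.5], [62.1, 22.7, 59.3], [75.6, 27.6, 62.6]]
blank 0.38 jar 0.0 vase 0.982 bowl 0.419 cork 0.0 teal 0.0 green 0.0 brush 0.6 mug 0.0
```

Lever closed (top at 40 mm, about 0 rad) and plate flat on the stack (top at 32.4 mm). The side-view changes fall where the arm and its shadow now are, and every path passed well above the bystanders. Handing in.

```bash
python3 -c "
from plant import workorder
print(workorder.finish_job())"
```

```text
the job is handed in; nothing more can be done
None
```

I handed the job in at about 22 s: the punched plate lies flat on the stack over both posts, the lever is pressed fully closed, and the arm is clear. In the last side view the arm or its shadow hid the vase and partly hid the blank, bowl and brush, so for those I rely on the high paths, not a direct check.

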